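Sort lamp parts into their recessed trays

ROBOT

A 7-joint arm with a two-finger parallel gripper is mounted at the origin on the work surface. World frame = base frame: x ahead of the robot, y to its left, z up, the work surface at z = 0. Lengths are in m, angles in rad, forces in N, time in s.
With the tool pointing down it reaches from about 0.4 to 0.85 m from the base axis. Payload 4.5 kg.
Tool frame: the origin (TCP) lies midway between the tips of the shut fingers; the grasp point (between the pads) lies 19 mm behind it; z points along the fingers, y is the direction in which the jaws open and shut (so a half turn about z gives the same grasp; the last joint's range is limited). The gripper opens to 88 mm and grips with 3 to 60 N. Pads are 18 mm wide; open, the fingers measure 123 mm over their backs; the gripper's body (75 mm by 187 mm) begins 45 mm behind the grasp point.
Start: joints at [1.194, 0.689, -0.195, 1.565, 0.157, 0.902, -0.215], TCP at [0.25, -0.573, 0.239] pointing down, gripper open.
Joint ranges: [-3.01, 3.01], [-0.46, 2.08], [-1.47, 1.51], [0.13, 2.56], [-1, 4.14], [0.04, 2.09], [-2.66, 2.66]. Speed limits (rad/s): [2.57, 2.57, 3.14, 3.14, 3.14, 3.14, 3.14].

INTERFACE

Orientations are given as a unit quaternion [x, y, z, w].
In Python, from plant import get_state, snapshot, finish_job, find_in gives the robot as it stands.
- The arm moves only by the shell command python3 -m creep 'ROWS' [OPENING] [FORCE]. ROWS is JSON, one flat list of numbers, 6 for each row, row after row: the shift along the tool's x, y, z in mm, then the turn, a rotation vector about the tool's x, y, z in degrees. In form: [tx, ty, tz, wx, wy, wz, tx, ty, tz, wx, wy, wz, ...]. A call has 1 to 5 rows; each row shifts and turns the pose as measured when the row begins, along the tool's axes as they then stand; what a row does not reach is not made up. A row lasts 1/12 s, in which the tool goes at most 41.7 mm and 7.16 degrees, less where a joint would pass 70% of its speed; a pose out of reach is approached as far as the arm can. A call is refused whole if a number of a shift passes 41.7 or a number of a turn 7.16, either way. A call with a gripper value outside its range is refused whole. OPENING is the finger opening in mm, from 0 to 88.1, set as the call begins (- or left out, the last holds). The fingers move at their own pace and stop on an object; FORCE is the grip in N (left out, the last holds). Time passes only in rows, so rows that do not move let the fingers close. It gives the time, the measured TCP pose, the force and the opening at its end, in the units of the state.
- get_state(): the state, without advancing time (a new reading comes with each control period).
- snapshot(name): name is "scene" or "top"; returns a dict with "color" (400x640x3 uint8, red, green, blue), "intrinsics" (3x3 intrinsics, pixels), "extrinsics" (4x4, takes a point from world to camera coordinates). Camera axes: x right, y down, z forward; pixel columns grow to the right and rows downward; lengths in m; the calibration is good to about 2 mm. A picture is of the moment at which its call begins. There is no depth.
- finish_job(): hands the job in, once; it reports no verdict.
Trained networks look in the newest picture that a camera, given by its name, has taken for a name from the list of things; names that differ only in an ending like _2 or _b are one class to them, and where a whole thing is asked for, a point or a joint stands for the part that bears it (a point fixed in the world has none). Each returns a list of dicts, best first, with "score" (0 to 1); they miss things now and then, are a little off and sometimes report something else, mostly with a low value. They report only what shows in the picture. A call takes as long as a camera call. They do not tell look-alikes from the thing itself.
- find_in(thing, camera): "xy" ([column, row] in pixels, amid what is visible of it).
The state is a dict: "clock": time; "q": joint angles; "qd": joint speeds; "joint_torque": joint torques, N m; "tool_pos": TCP position; "eef_rot": TCP orientation; "contact_force": force on the tool from outside, world axes, zero at the start; "moment": the same for the moment, N m; "opening": opening from 0.0 (shut) to 1.0 (fully open).
Only numpy, scipy, OpenCV 4.12 (cv2) and the standard library are available. Lean on these libraries where they do the work, as an engineer would, in place of code of your own. Each camera call takes 0.05 s, during which the arm holds its last target.

TASK

Sort the five white lamp parts that are scattered on the bench into the grey trays whose recesses fit them, one part to a recess: the two spotlight heads into the tray with two round recesses, the two driver boxes into the tray with two rectangular recesses, the trim ring into the small tray with the single large round recess. Each part must end right way up (as it stands now), fully down on the floor of its recess and let go. Leave the two small jars that stand between the trays upright where they are.

Things in the scene. Friction and masses are not known exactly. Their poses are not given: they have to be found in the camera images.
- head_a: First spotlight head: white plastic cylinder 44 mm in diameter, 60 mm tall, with grey rib lines and a black band and glass disc at its top; it stands upright on the bench (base down). Origin: centre of its base; z up along the cylinder. About 0.14 kg.
- head_b: Second spotlight head: white plastic cylinder 44 mm in diameter, 60 mm tall, with grey rib lines and a black band and glass disc at its top; it stands upright on the bench (base down). Origin: centre of its base; z up along the cylinder. About 0.14 kg; the same as the first.
- driver_a: First driver box: white plastic block, 74 mm long (its x axis), 36 mm wide (its y axis), 32 mm tall, with a paper label and small screw terminals on its top; it lies on the bench, label up, turned any way. Origin: centre of its underside; z up. About 0.11 kg.
- driver_b: Second driver box: white plastic block, 74 mm long (its x axis), 36 mm wide (its y axis), 32 mm tall, with a paper label and small screw terminals on its top; it lies on the bench, label up, turned any way. Origin: centre of its underside; z up. About 0.11 kg; the same as the first.
- trim_ring: Trim ring: white plastic ring, outer diameter 56 mm, inner diameter 42 mm, 30 mm tall, lying flat on the bench, hole upward. Origin: centre of its underside; z up along its axis. About 0.07 kg.
- head_tray: Tray for spotlight heads: grey block 85 mm (x) by 175 mm (y), with two round recesses 62 mm in diameter, black floors, centred at y = -43 mm and y = +43 mm, x = 0 in its frame; 22 mm high; recesses 16 mm deep, floors 6 mm above the bench. z up, origin at the centre of its underside. Fixed to the bench, yaw up to 0.25 rad either way.
- driver_tray: Tray for driver boxes: grey block 115 mm (x) by 175 mm (y), with two rectangular recesses, black floors, each 92 mm along x by 54 mm along y, centred at y = -43 mm and y = +43 mm, x = 0 in its frame; 22 mm high; recesses 16 mm deep, floors 6 mm above the bench. z up, origin at the centre of its underside. Fixed to the bench, yaw up to 0.25 rad either way.
- ring_tray: Tray for the trim ring: grey square block 105 by 105 mm with one round recess 76 mm in diameter, black floor, at its centre; 22 mm high; recesses 16 mm deep, floors 6 mm above the bench. z up, origin at the centre of its underside. Fixed to the bench, yaw up to 0.25 rad either way.
- screw_jar: Small pale jar of clear plastic with a steel lid, 34 mm in diameter, 40 mm tall, standing loose in the gap between two trays. Origin: centre of its underside; z up. Not to be moved.
- grease_jar: Small grey jar with a black lid, 36 mm in diameter, 35 mm tall, standing loose in the gap between two trays. Origin: centre of its underside; z up. Not to be moved.
There are look-alikes about, which are no part of the job. Leave any purple or red look-alike of the ring_tray alone.

How it is judged:
At the end, for the whole second after the job is handed in: Each part lies within a recess of its own kind's tray (heads, drivers, ring): origin under 10 mm above the tray's underside (recess floor 6 mm), z axis within 0.12 rad of vertical, right way up, slower than 0.02 m/s and 0.2 rad/s (x of head_a in the frame of head_tray between -0.013 and 0.013 m and y of head_a in the frame of head_tray between -0.056 and 0.056 m and z of each of head_a, head_b in the frame of head_tray below 0.01 m and angle between each of head_a, head_b, driver_a, driver_b, trim_ring's own z axis and vertical below 0.12 rad and linear speed of each of head_a, head_b, driver_a, driver_b, trim_ring below 0.02 m/s and angular speed of each of head_a, head_b, driver_a, driver_b, trim_ring below 0.2 rad/s and x of head_b in the frame of head_tray between -0.013 and 0.013 m and y of head_b in the frame of head_tray between -0.056 and 0.056 m and x of driver_a in the frame of driver_tray between -0.014 and 0.014 m and y of driver_a in the frame of driver_tray between -0.057 and 0.057 m and z of each of driver_a, driver_b in the frame of driver_tray below 0.01 m and x of driver_b in the frame of driver_tray between -0.014 and 0.014 m and y of driver_b in the frame of driver_tray between -0.057 and 0.057 m and x of trim_ring in the frame of ring_tray between -0.014 and 0.014 m and y of trim_ring in the frame of ring_tray between -0.014 and 0.014 m and z of trim_ring in the frame of ring_tray below 0.01 m); the robot touches nothing.
It fails at once if the pale jar with the steel lid shifted more than 20 mm or tipped (distance of screw_jar from where it was at the start of the episode above 0.02 m or angle between screw_jar's own z axis and vertical above 0.5 rad).
It fails at once if the grey jar shifted more than 20 mm or tipped (distance of grease_jar from where it was at the start of the episode above 0.02 m or angle between grease_jar's own z axis and vertical above 0.5 rad).
It also fails if it takes over 115 s, if anything falls off the work surface, if the arm or the gripper's body presses on something with over 40 N, if the wrist force passes 120 N, or if a joint passes its speed limit or range.

## Working session

There is one attempt and no reset: what is moved stays moved. The work goes in short steps, Python scripts to look and compute and a shell command to move; the robot and the scene stay as the last step left them, time stands still between calls to the robot, and variables do not carry over. Pictures are saved under pics/ and viewed, and the job is handed in when it is done.

```bash
ls; mkdir -p pics
python3 - <<'E'
from plant import *
import cv2
s=get_state(); print({k:s[k] for k in('clock','tool_pos','eef_rot','opening','contact_force')})
for n in('scene','top'):
    d=snapshot(n); cv2.imwrite(f'pics/{n}0.png',d['color'][:,:,::-1]); print(d['intrinsics'],d['extrinsics'])
    for t in['head_a','driver_a','trim_ring','head_tray','driver_tray','ring_tray','screw_jar','grease_jar']:
        print(n,t,[(r['xy'],round(r['score'],2)) for r in find_in(t,n)])
print(get_state()['clock'])
E
```

```text
pics
{'clock': 0.0, 'tool_pos': array([ 0.24930778, -0.57243896,  0.23792228]), 'eef_rot': array([ 9.78967621e-01,  2.04013641e-01, -2.48609682e-04, -8.77308919e-04]), 'opening': 1.0022291045057088, 'contact_force': array([-0.10865616,  0.82864429,  0.37174955])}
[[414.31223771   0.         319.36795381]
 [  0.         414.31223771 202.10052566]
 [  0.           0.           1.        ]] [[ 0.85604736  0.51667643  0.01511227 -0.4298192 ]
 [ 0.31681117 -0.50135371 -0.80515535 -0.07996866]
 [-0.40842821  0.69403885 -0.59287138  1.1209336 ]
 [ 0.          0.          0.          1.        ]]
scene head_a [([180.4, 299.9], 0.68), ([336.2, 157.0], 0.34)]
scene driver_a [([257.1, 263.0], 0.77), ([335.8, 155.6], 0.69)]
scene trim_ring [([327.5, 191.7], 0.6), ([261.7, 258.8], 0.39)]
scene head_tray [([361.6, 250.0], 0.63)]
scene driver_tray [([259.0, 349.5], 0.64)]
scene ring_tray [([399.0, 176.3], 0.98), ([347.6, 133.8], 0.96), ([468.1, 189.1], 0.89), ([286.3, 144.3], 0.77)]
scene screw_jar [([357.3, 199.5], 0.81)]
scene grease_jar [([297.6, 282.1], 0.93), ([263.2, 261.1], 0.37)]
[[384.3817
[... 192 characters left out ...]
78135e-01  2.47600796e-03 -9.06675763e-02  4.59433927e-01]
 [ 9.07009418e-02  3.02866984e-02 -9.95417528e-01  1.01272813e+00]
 [ 0.00000000e+00  0.00000000e+00  0.00000000e+00  1.00000000e+00]]
top head_a [([469.1, 222.7], 0.94), ([351.0, 198.2], 0.77)]
top driver_a [([235.9, 230.5], 0.75), ([466.2, 221.8], 0.52)]
top trim_ring [([296.1, 209.9], 0.74)]
top head_tray [([342.9, 145.0], 0.91), ([234.5, 232.4], 0.68)]
top driver_tray [([450.9, 155.4], 0.82), ([400.5, 168.1], 0.65)]
top ring_tray [([210.0, 100.0], 0.91), ([179.1, 242.2], 0.83), ([237.6, 295.3], 0.76), ([234.2, 159.4], 0.62), ([452.4, 156.6], 0.24)]
top screw_jar [([298.4, 176.4], 0.53)]
top grease_jar [([397.1, 169.6], 0.54)]
0.9
```

View pics/scene0.png

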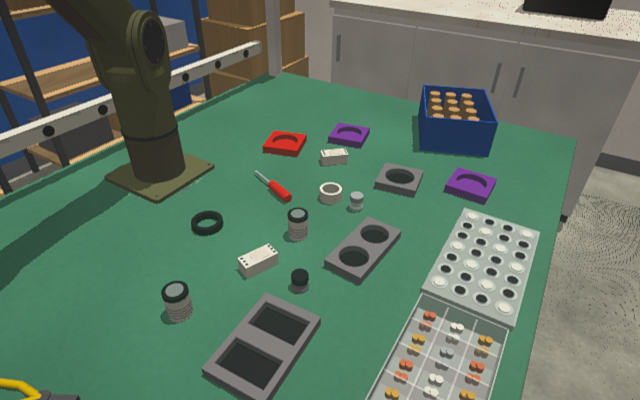

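View pics/top0.png

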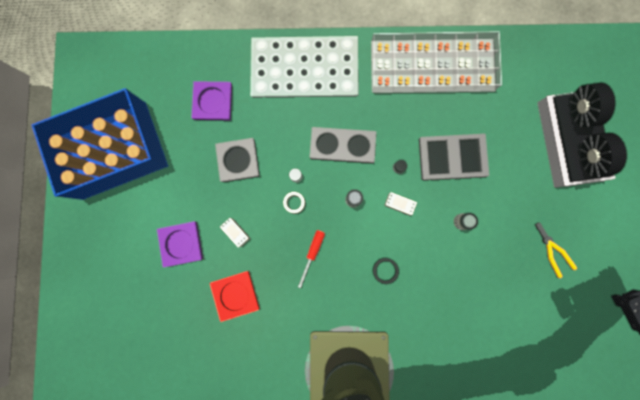

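```bash
cat > h.py <<'E'
from plant import *
import cv2, numpy as np, pickle
def shot(n,save=None):
    d=snapshot(n)
    if save: cv2.imwrite(save,d['color'][:,:,::-1])
    return d
def unproj(d,uv,z):
    K,E=d['intrinsics'],d['extrinsics']; R,t=E[:3,:3],E[:3,3]
    c=-R.T@t; r=R.T@np.linalg.inv(K)@np.array([uv[0],uv[1],1.])
    return c+r*(z-c[2])/r[2]
def proj(d,p):
    K,E=d['intrinsics'],d['extrinsics']; q=K@(E[:3,:3]@np.asarray(p)+E[:3,3]); return q[:2]/q[2]
def crop(d,x0,y0,x1,y1,s,f):
    cv2.imwrite(f,cv2.resize(d['color'][y0:y1,x0:x1,::-1],None,fx=s,fy=s,interpolation=cv2.INTER_CUBIC))
E
python3 - <<'E'
from h import *
d=shot('top');e=shot('scene')
pickle.dump((d,e),open('s0.pkl','wb'))
crop(d,190,115,500,260,2.55,'pics/c_top.png')
crop(e,150,110,460,320,2.55,'pics/c_scene.png')
for a,uv,z in [('head1',(356,198),.06),('head2',(470,221),.06),('drv1',(402,203),.032),('drv2',(235,231),.032),('ring',(294,202),.03),('htray',(343,145),.022),('dtray',(454,157),.022),('rtray',(237,159),.022),('sj',(295,175),.04),('gj',(400,167),.035)]:
    print(a,unproj(d,uv,z).round(3))
E
```

```text
head1 [ 0.453 -0.019  0.06 ]
head2 [ 0.393 -0.308  0.06 ]
drv1 [ 0.442 -0.142  0.032]
drv2 [0.368 0.301 0.032]
ring [0.445 0.144 0.03 ]
htray [0.601 0.012 0.022]
dtray [ 0.566 -0.285  0.022]
rtray [0.564 0.302 0.022]
sj [0.516 0.141 0.04 ]
gj [ 0.537 -0.138  0.035]
```

View pics/c_top.png

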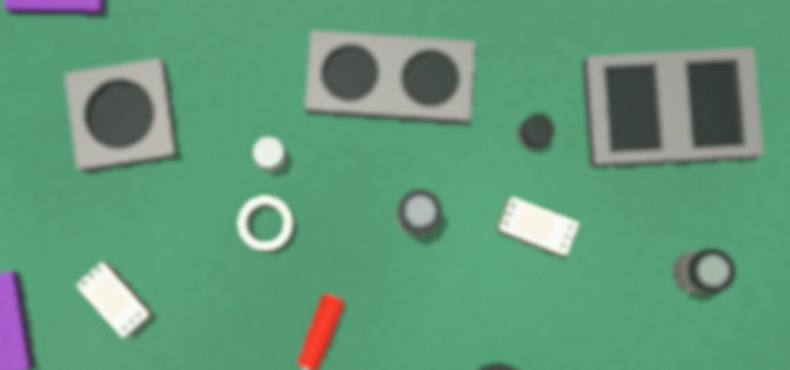

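View pics/c_scene.png

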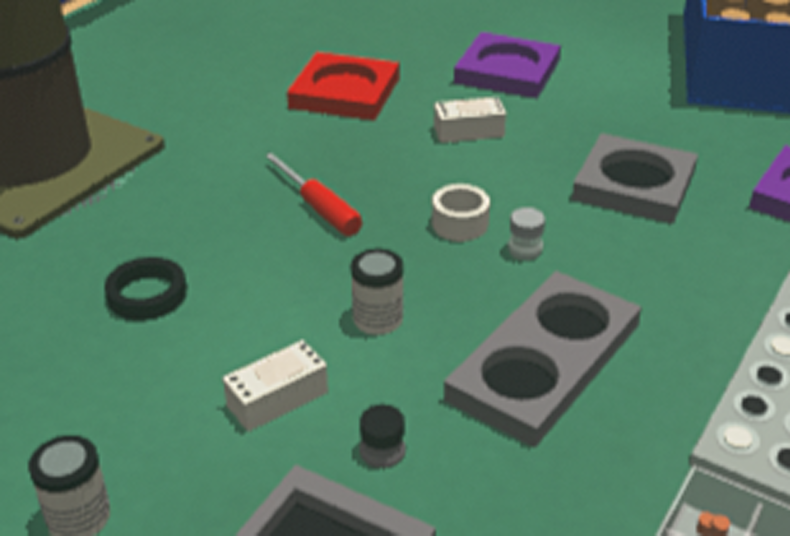

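```bash
cat >> h.py <<'E'
from scipy.optimize import minimize
from scipy.spatial.transform import Rotation as Rot
def fg(img):
    f=cv2.GaussianBlur(img,(0,0),.6).astype(float)
    return ((f[...,1]-np.maximum(f[...,0],f[...,2]*1.0))/(f[...,1]+4)<0.16)
S=4
def box(L,W,H):
    return lambda x,y,a:[(x+np.cos(a)*i*L/2-np.sin(a)*j*W/2,y+np.sin(a)*i*L/2+np.cos(a)*j*W/2,z) for i in(-1,1) for j in(-1,1) for z in(0,H)]
def cyl(D,H):
    return lambda x,y,a:[(x+np.cos(t)*D/2,y+np.sin(t)*D/2,z) for t in np.linspace(0,2*np.pi,40) for z in(0,H)]
def fit(views,shape,x,y,a,solid=True,z0=0.,m=14):
    """views: list of snapshot dicts. returns x,y,a,IoU per view"""
    dat=[]
    for d in views:
        P=np.array([proj(d,p) for p in shape(x,y,a)]); lo=np.floor(P.min(0)-m).astype(int).clip(0); hi=np.ceil(P.max(0)+m).astype(int)
        M=fg(d['color'])[lo[1]:hi[1],lo[0]:hi[0]].astype(np.uint8)*255
        # keep the component overlapping most, fill holes
        M=cv2.resize(M,None,fx=S,fy=S,interpolation=cv2.INTER_LINEAR)
        M=cv2.GaussianBlur(M,(0,0),2)>127
        n,l,st,_=cv2.connectedComponentsWithStats(M.astype(np.uint8))
        h0=np.zeros(M.shape,np.uint8); cv2.fillConvexPoly(h0,cv2.convexHull(((P-lo+.5)*S-.5).round().astype(np.int32)),1)
        k=max(range(1,n),key=lambda i:(h0&(l==i)).sum())
        mm=(l==k).astype(np.uint8)
        c,_=cv2.findContours(mm,cv2.RETR_EXTERNAL,cv2.CHAIN_APPROX_NONE); mm[:]=0; cv2.drawContours(mm,c,-1,1,-1)
        dat.append((d,lo,mm))
    def iou(v,each=False):
        o=[]
        for d,lo,mm in dat:
            P=np.array([proj(d,(p[0],p[1],p[2]+z0)) for p in shape(*v)])
            h=np.zeros(mm.shape,np.uint8); cv2.fillConvexPoly(h,cv2.convexHull((((P-lo+.5)*S-.5)*16).round().astype(np.int32)),1,shift=4)
            o.append((h&mm).sum()/max(1,(h|mm).sum()))
        return o if each else -np.mean(o)
    best=None
    for da in(0,.15,-.15):
        r=minimize(iou,[x,y,a+da],method='Nelder-Mead',options=dict(initial_simplex=[[x,y,a+da],[x+.01,y,a+da],[x,y+.01,a+da],[x,y,a+da+.2]],xatol=2e-4,fatol=1e-4,maxiter=200))
        if best is None or r.fun<best.fun:best=r
    return best.x,iou(best.x,True)
HEAD=cyl(.044,.06);RING=cyl(.056,.03);DRV=box(.074,.036,.032);HT=box(.085,.175,.022);DT=box(.115,.175,.022);RT=box(.105,.105,.022)
SJ=cyl(.034,.04);GJ=cyl(.036,.035)
E
python3 - <<'E'
from h import *
d,e=pickle.load(open('s0.pkl','rb'))
cv2.imwrite('pics/fg.png',fg(d['color']).astype(np.uint8)*255)
for a,sh,x,y,t in [('head1',HEAD,.453,-.019,0),('head2',HEAD,.393,-.308,0),('drv1',DRV,.442,-.142,-2.1),('drv2',DRV,.368,.301,-2.4),('ring',RING,.445,.144,0),('htray',HT,.601,.012,-.03),('dtray',DT,.566,-.285,.03),('rtray',RT,.564,.302,.1),('sj',SJ,.516,.141,0),('gj',GJ,.537,-.138,0)]:
    for v in([d],[e],[d,e]):
        p,s=fit(v,sh,x,y,t); print(a,p.round(4),np.round(s,2))
E
```

```text
head1 [ 0.4543 -0.0148 -0.0389] [0.86]
head1 [ 0.455  -0.0157  0.0651] [0.94]
head1 [ 0.4543 -0.0146  0.0843] [0.86 0.94]
head2 [ 0.3938 -0.303   0.019 ] [0.82]
head2 [ 0.3947 -0.3067 -0.0242] [0.95]
head2 [ 0.394  -0.3061  0.071 ] [0.82 0.95]
drv1 [ 0.4416 -0.1405 -1.9565] [0.97]
drv1 [ 0.4407 -0.1398 -1.9493] [0.95]
drv1 [ 0.4417 -0.1405 -1.9577] [0.97 0.94]
drv2 [ 0.3645  0.3066 -2.386 ] [0.97]
drv2 [ 0.3652  0.3047 -2.3877] [0.95]
drv2 [ 0.3643  0.3063 -2.3874] [0.96 0.93]
ring [ 0.4453  0.1467 -0.015 ] [0.93]
ring [0.4455 0.1447 0.0864] [0.96]
ring [0.4452 0.1454 0.0214] [0.92 0.96]
htray [ 0.6042  0.0137 -0.0733] [0.98]
htray [ 0.6036  0.0128 -0.0721] [0.99]
htray [ 0.6038  0.0131 -0.0761] [0.97 0.99]
dtray [ 0.5695 -0.2864  0.0481] [0.98]
dtray [ 0.5687 -0.2863  0.0458] [0.99]
dtray [ 0.5689 -0.2862  0.0483] [0.98 0.99]
rtray [0.5641 0.3048 0.1519] [0.98]
rtray [0.5638 0.303  0.1479] [0.98]
rtray [0.5639 0.3041 0.1498] [0.97 0.97]
sj [ 0.5194  0.1427 -0.023 ] [0.93]
sj [0.5189 0.1422 0.0356] [0.89]
sj [0.5192 0.1423 0.0186] [0.93 0.89]
gj [ 0.5409 -0.1372  0.1479] [0.66]
gj [ 0.5437 -0.1416  0.0161] [0.81]
gj [ 0.5416 -0.1414  0.2626] [0.65 0.81]
```

View pics/fg.png

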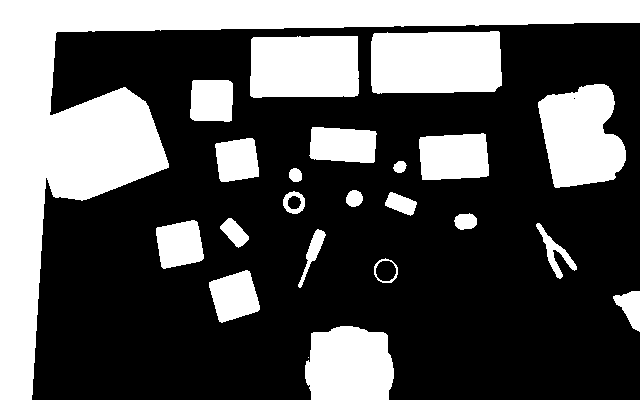

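```bash
cat > plan.py <<'E'
import sys; from h import *
# plan.py x y z yaw_rad|- [step_mm]
a=sys.argv; s=get_state(); p=np.array(s['tool_pos']); R=Rot.from_quat(s['eef_rot'])
X=R.apply([1,0,0]); y0=np.arctan2(X[1],X[0])
T=np.array(list(map(float,a[1:4]))); st=float(a[5]) if len(a)>5 else 38
yaw=y0 if a[4]=='-' else float(a[4]); 
yaw=y0+(yaw-y0+np.pi/2)%np.pi-np.pi/2
Rt=Rot.from_euler('z',yaw)*Rot.from_euler('x',np.pi)
w=(R.inv()*Rt).as_rotvec(degrees=True)
n=max(1,int(np.ceil(max(np.linalg.norm(T-p)*1000/st,np.linalg.norm(w)/6.8))))
print('pos',p.round(4),'yaw',round(y0,3),'->',round(yaw,3),'n',n,'F',np.round(s['contact_force'],1),'open',round(s['opening']*88.1,1),'q',np.round(s['q'],2),'t',s['clock'])
out=[]
for i in range(n):
    Ri=R*Rot.from_rotvec(w*i/n,degrees=True)
    out.append(np.r_[Ri.inv().apply((T-p)*1000/n),w/n].round(1).tolist())
for i in range(0,n,5): print([v+0. for r in out[i:i+5] for v in r])
E
python3 plan.py .394 -.306 .12 -
```

```text
pos [ 0.2496 -0.573   0.2388] yaw 0.411 -> 0.411 n 9 F [-0.4  0.1  0.2] open 88.0 q [ 1.19  0.69 -0.19  1.57  0.16  0.9  -0.22] t 1.0
[26.6, -20.8, 13.2, 0.0, 0.0, 0.0, 26.6, -20.8, 13.2, 0.0, 0.0, 0.0, 26.6, -20.8, 13.2, 0.0, 0.0, 0.0, 26.6, -20.8, 13.2, 0.0, 0.0, 0.0, 26.6, -20.8, 13.2, 0.0, 0.0, 0.0]
[26.6, -20.8, 13.2, 0.0, 0.0, 0.0, 26.6, -20.8, 13.2, 0.0, 0.0, 0.0, 26.6, -20.8, 13.2, 0.0, 0.0, 0.0, 26.6, -20.8, 13.2, 0.0, 0.0, 0.0]
```

```bash
python3 -m creep '[26.6,-20.8,13.2,0,0,0,26.6,-20.8,13.2,0,0,0,26.6,-20.8,13.2,0,0,0,26.6,-20.8,13.2,0,0,0,26.6,-20.8,13.2,0,0,0]' 70 25; python3 plan.py .394 -.306 .12 -
```

```text
clock: 1.42
tool_pos: [0.328, -0.433, 0.1727]
eef_rot: [0.981, 0.194, 0.0, 0.008]
contact_force: [0.1, -0.0, -0.7]
opening: 0.794
pos [ 0.328  -0.433   0.1727] yaw 0.391 -> 0.391 n 5 F [ 0.1 -0.  -0.7] open 69.9 q [ 0.92  0.67 -0.14  1.9   0.18  0.57 -0.52] t 1.4167
[21.9, -18.6, 10.2, 0.2, 0.0, 0.0, 21.9, -18.6, 10.2, 0.2, 0.0, 0.0, 21.9, -18.5, 10.3, 0.2, 0.0, 0.0, 21.9, -18.5, 10.4, 0.2, 0.0, 0.0, 21.9, -18.5, 10.5, 0.2, 0.0, 0.0]
```

```bash
python3 -m creep '[22,-18.5,10.3,0.2,0,0,22,-18.5,10.3,0.2,0,0,22,-18.5,10.3,0.2,0,0,22,-18.5,10.3,0.2,0,0,22,-18.5,10.3,0.2,0,0]'; python3 plan.py .394 -.306 .08 -
```

```text
clock: 1.83
tool_pos: [0.3984, -0.2988, 0.1182]
eef_rot: [0.981, 0.195, -0.0, 0.0]
contact_force: [1.1, -0.4, -0.4]
opening: 0.792
pos [ 0.3984 -0.2988  0.1182] yaw 0.392 -> 0.392 n 2 F [ 1.1 -0.4 -0.4] open 69.8 q [ 0.6   0.73 -0.08  2.05  0.15  0.37 -0.77] t 1.8333
[-3.4, 2.5, 19.1, 0.0, 0.0, 0.0, -3.4, 2.5, 19.1, 0.0, 0.0, 0.0]
```

Run:
```python
from h import *
d=shot('top');e=shot('scene')
crop(e,80,220,330,400,3,'pics/p1s.png')
crop(d,400,150,560,270,4,'pics/p1t.png')
```

```text
(no output)
```

View pics/p1s.png

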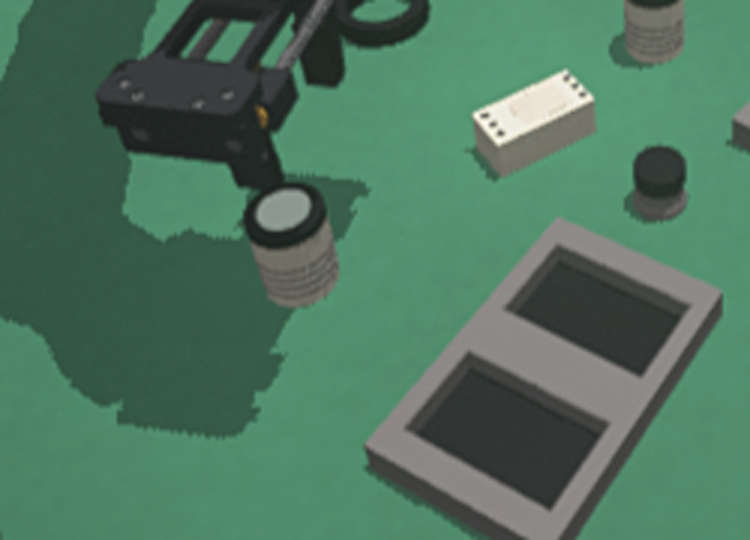

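```bash
cat > mark.py <<'E'
from h import *; import sys
# mark.py camera out x0 y0 x1 y1 scale : crop with TCP + finger tips marked
a=sys.argv; d=shot(a[1]); s=get_state(); p=np.array(s['tool_pos']);R=Rot.from_quat(s['eef_rot']); o=s['opening']*.0881/2
im=d['color'][:,:,::-1].copy(); x0,y0,x1,y1=map(int,a[3:7]);k=float(a[7])
im=cv2.resize(im[y0:y1,x0:x1],None,fx=k,fy=k,interpolation=cv2.INTER_CUBIC)
for v,c in((0,(0,0,255)),(o,(255,0,255)),(-o,(255,0,255))):
    u=proj(d,p+R.apply([0,v,0])); cv2.circle(im,tuple(int(t) for t in ((u-[x0,y0]+.5)*k)),4,c,-1)
cv2.imwrite(a[2],im)
E
python3 mark.py scene pics/m1.png 80 200 280 350 3; python3 mark.py top pics/m1t.png 400 130 560 280 3.5
```

```text
(no output)
```

View pics/m1.png

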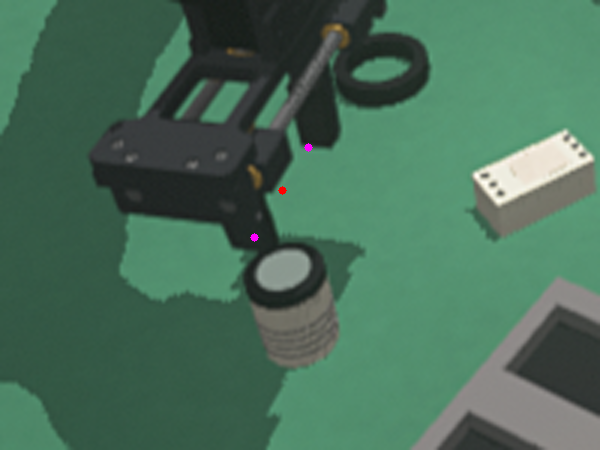

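View pics/m1t.png

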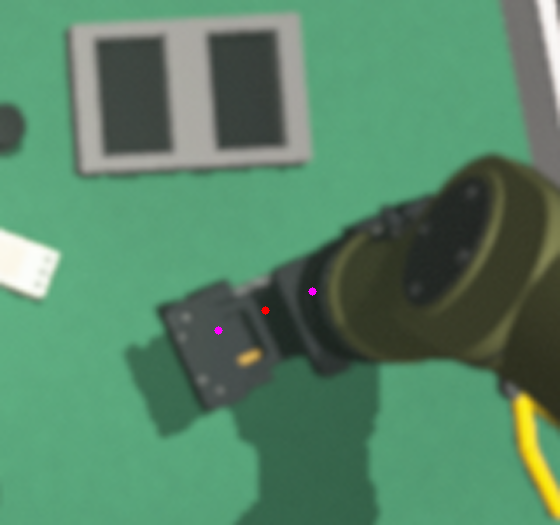

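```bash
python3 -m creep '[-6.9,5,0,0,0,0,0,0,25,0,0,0,0,0,25,0,0,0,0,0,25,0,0,0]' ; python3 plan.py .394 -.306 .026 -
```

```text
clock: 2.37
tool_pos: [0.3941, -0.3188, 0.0476]
eef_rot: [0.982, 0.191, 0.004, 0.008]
contact_force: [1.2, 0.2, 0.1]
opening: 0.794
pos [ 0.3941 -0.3188  0.0476] yaw 0.384 -> 0.384 n 1 F [1.2 0.2 0.1] open 70.0 q [ 0.61  0.87 -0.04  2.07  0.17  0.19 -0.77] t 2.3667
[4.6, -12.2, 21.5, 0.9, -0.2, 0.0]
```

```bash
python3 -m creep '[0,0,0,0,0,0]' ; python3 plan.py .394 -.306 .045 - 20
```

```text
clock: 2.45
tool_pos: [0.3914, -0.3201, 0.0449]
eef_rot: [0.982, 0.189, 0.002, 0.007]
contact_force: [0.3, -0.4, -0.3]
opening: 0.796
pos [ 0.3914 -0.3201  0.0449] yaw 0.381 -> 0.381 n 1 F [ 0.3 -0.4 -0.3] open 70.1 q [ 0.61  0.87 -0.03  2.07  0.18  0.19 -0.77] t 2.45
[7.7, -12.2, -0.3, 0.8, 0.0, 0.0]
```

```bash
python3 -m creep '[7.7,-12.2,0,0.8,0,0,0,0,0,0,0,0]' ; python3 plan.py .394 -.306 .03 - 20
```

```text
clock: 2.62
tool_pos: [0.3921, -0.3086, 0.0454]
eef_rot: [0.983, 0.186, -0.001, -0.0]
contact_force: [0.0, -0.5, 0.3]
opening: 0.796
pos [ 0.3921 -0.3086  0.0454] yaw 0.374 -> 0.374 n 1 F [ 0.  -0.5  0.3] open 70.1 q [ 0.6   0.87 -0.04  2.08  0.16  0.2  -0.78] t 2.6167
[2.8, -1.7, 15.4, 0.0, 0.1, 0.0]
```

```bash
python3 -m creep '[2.8,-1.7,9,0,0,0,0,0,9,0,0,0,0,0,0,0,0,0]' ; python3 plan.py .394 -.306 .027 - 20
```

```text
clock: 2.87
tool_pos: [0.3956, -0.3077, 0.0296]
eef_rot: [0.983, 0.185, 0.002, 0.002]
contact_force: [-0.3, 0.2, 0.0]
opening: 0.796
pos [ 0.3956 -0.3077  0.0296] yaw 0.373 -> 0.373 n 1 F [-0.3  0.2  0. ] open 70.1 q [ 0.59  0.9  -0.03  2.08  0.16  0.16 -0.79] t 2.8667
[-0.9, -2.2, 2.6, 0.3, -0.1, 0.0]
```

Well centred (≈2 mm). Close.

```bash
python3 -m creep '[-1,-2,3,0.2,0,0,0,0,0,0,0,0,0,0,0,0,0,0,0,0,0,0,0,0,0,0,0,0,0,0]' 30 25; python3 -m creep '[0,0,0,0,0,0,0,0,0,0,0,0]' 30 25; python3 plan.py .394 -.306 .15 - 30
```

```text
clock: 3.28
tool_pos: [0.3943, -0.3062, 0.027]
eef_rot: [0.983, 0.186, 0.002, 0.001]
contact_force: [0.1, 0.2, -1.3]
opening: 0.489
clock: 3.45
tool_pos: [0.3943, -0.3062, 0.0271]
eef_rot: [0.983, 0.186, 0.002, 0.001]
contact_force: [-0.1, -1.0, -0.9]
opening: 0.49
pos [ 0.3943 -0.3062  0.0271] yaw 0.374 -> 0.374 n 5 F [-0.1 -1.  -0.9] open 43.2 q [ 0.59  0.91 -0.03  2.08  0.16  0.15 -0.79] t 3.45
[0.0, 0.0, -24.6, 0.0, 0.0, 0.0, 0.0, 0.0, -24.6, 0.0, 0.0, 0.0, 0.0, 0.0, -24.6, 0.0, 0.0, 0.0, 0.0, 0.0, -24.6, 0.0, 0.0, 0.0, 0.0, -0.1, -24.6, 0.0, 0.0, 0.0]
```

```bash
python3 -m creep '[0,0,-20,0,0,0,0,0,-26,0,0,0,0,0,-26,0,0,0,0,0,-26,0,0,0,0,0,-26,0,0,0]'; python3 plan.py .607 .056 .15 - 36
```

```text
clock: 3.87
tool_pos: [0.3904, -0.3037, 0.1501]
eef_rot: [0.982, 0.186, -0.003, -0.004]
contact_force: [1.0, -0.2, -2.6]
opening: 0.486
pos [ 0.3904 -0.3037  0.1501] yaw 0.375 -> 0.375 n 12 F [ 1.  -0.2 -2.6] open 42.8 q [ 0.63  0.67 -0.1   2.03  0.13  0.46 -0.76] t 3.8667
[27.8, -21.3, 0.1, 0.0, 0.0, 0.0, 27.8, -21.3, 0.1, 0.0, 0.0, 0.0, 27.8, -21.3, 0.1, 0.0, 0.0, 0.0, 27.8, -21.3, 0.1, 0.0, 0.0, 0.0, 27.8, -21.3, 0.0, 0.0, 0.0, 0.0]
[27.8, -21.3, 0.0, 0.0, 0.0, 0.0, 27.8, -21.3, 0.0, 0.0, 0.0, 0.0, 27.8, -21.3, 0.0, 0.0, 0.0, 0.0, 27.8, -21.3, 0.0, 0.0, 0.0, 0.0, 27.8, -21.3, 0.0, 0.0, 0.0, 0.0]
[27.8, -21.3, 0.0, 0.0, 0.0, 0.0, 27.8, -21.3, 0.0, 0.0, 0.0, 0.0]
```

```bash
python3 -m creep '[27.8,-21.3,0,0,0,0,27.8,-21.3,0,0,0,0,27.8,-21.3,0,0,0,0,27.8,-21.3,0,0,0,0,27.8,-21.3,0,0,0,0]'; python3 plan.py .607 .056 .15 - 36
```

```text
clock: 4.28
tool_pos: [0.4814, -0.1632, 0.1565]
eef_rot: [0.985, 0.173, -0.001, 0.003]
contact_force: [0.4, -0.9, -2.1]
opening: 0.491
pos [ 0.4814 -0.1632  0.1565] yaw 0.349 -> 0.349 n 8 F [ 0.4 -0.9 -2.1] open 43.3 q [ 0.25  0.67 -0.04  2.    0.06  0.48 -1.05] t 4.2833
[24.1, -20.4, 0.6, 0.0, 0.0, 0.0, 24.1, -20.4, 0.7, 0.0, 0.0, 0.0, 24.1, -20.4, 0.7, 0.0, 0.0, 0.0, 24.1, -20.4, 0.7, 0.0, 0.0, 0.0, 24.1, -20.4, 0.7, 0.0, 0.0, 0.0]
[24.1, -20.4, 0.7, 0.0, 0.0, 0.0, 24.1, -20.4, 0.8, 0.0, 0.0, 0.0, 24.1, -20.4, 0.8, 0.0, 0.0, 0.0]
```

```bash
python3 -m creep '[24,-20.4,0.7,0,0,0,24,-20.4,0.7,0,0,0,24,-20.4,0.7,0,0,0,24,-20.4,0.7,0,0,0,24,-20.4,0.7,0,0,0]';python3 -m creep '[24,-20.4,0.7,0,0,0,24,-20.4,0.7,0,0,0,14,-10,0.7,0,0,0]'; python3 plan.py .607 .056 .12 - 20
```

```text
clock: 4.7
tool_pos: [0.5615, -0.0179, 0.152]
eef_rot: [0.985, 0.174, -0.002, 0.002]
contact_force: [0.3, -0.1, -1.5]
opening: 0.493
clock: 4.95
tool_pos: [0.6034, 0.0597, 0.1487]
eef_rot: [0.984, 0.177, -0.002, 0.001]
contact_force: [0.6, 0.2, -1.5]
opening: 0.491
pos [0.6034 0.0597 0.1487] yaw 0.355 -> 0.355 n 2 F [ 0.6  0.2 -1.5] open 43.2 q [-0.19  0.78  0.02  1.71 -0.02  0.66 -1.37] t 4.95
[1.1, 2.3, 14.4, 0.0, 0.1, 0.0, 1.1, 2.3, 14.4, 0.0, 0.1, 0.0]
```

```bash
python3 -m creep '[1,2.3,14,0,0,0,1,2.3,14,0,0,0,0,0,20,0,0,0,0,0,20,0,0,0,0,0,0,0,0,0]'; python3 plan.py .607 .056 .034 - 20
```

```text
clock: 5.37
tool_pos: [0.6069, 0.0606, 0.0756]
eef_rot: [0.983, 0.181, -0.002, -0.0]
contact_force: [-0.9, -0.1, -1.8]
opening: 0.49
pos [0.6069 0.0606 0.0756] yaw 0.364 -> 0.364 n 3 F [-0.9 -0.1 -1.8] open 43.2 q [-0.18  0.89  0.01  1.73 -0.02  0.52 -1.37] t 5.3667
[-0.5, 1.5, 13.9, 0.0, 0.1, 0.0, -0.5, 1.5, 13.9, 0.0, 0.1, 0.0, -0.5, 1.4, 13.9, 0.0, 0.1, 0.0]
```

```bash
python3 -m creep '[-1,4,4,0,0,0,0,1,12,0,0,0,0,0,0,0,0,0]'; python3 plan.py .607 .056 .035 - 20; python3 -m creep '[0,0,12,0,0,0,0,0,6,0,0,0,0,0,0,0,0,0]'; python3 plan.py .607 .056 .034 - 20
```

```text
clock: 5.62
tool_pos: [0.6059, 0.0516, 0.0579]
eef_rot: [0.984, 0.18, -0.003, 0.001]
contact_force: [-0.5, 0.3, -1.9]
opening: 0.491
pos [0.6059 0.0516 0.0579] yaw 0.361 -> 0.361 n 2 F [-0.5  0.3 -1.9] open 43.3 q [-0.17  0.92  0.01  1.74 -0.01  0.49 -1.36] t 5.6167
[1.4, -1.9, 11.4, 0.0, 0.2, 0.0, 1.3, -1.9, 11.5, 0.0, 0.2, 0.0]
clock: 5.87
tool_pos: [0.6068, 0.0499, 0.0395]
eef_rot: [0.984, 0.179, -0.002, 0.001]
contact_force: [-0.4, 0.6, -1.1]
opening: 0.492
pos [0.6068 0.0499 0.0395] yaw 0.359 -> 0.359 n 1 F [-0.4  0.6 -1.1] open 43.4 q [-0.17  0.95  0.01  1.74 -0.01  0.46 -1.36] t 5.8667
[2.4, -5.6, 5.5, 0.1, 0.3, 0.0]
```

```bash
python3 -m creep '[2,-5,2,0,0,0,0,0,2,0,0,0,0,0,0,0,0,0]'; python3 plan.py .607 .056 .033 - 20
```

```text
clock: 6.12
tool_pos: [0.6073, 0.0561, 0.0353]
eef_rot: [0.984, 0.179, -0.002, 0.001]
contact_force: [-0.1, -0.3, -1.9]
opening: 0.488
pos [0.6073 0.0561 0.0353] yaw 0.359 -> 0.359 n 1 F [-0.1 -0.3 -1.9] open 43.0 q [-0.18  0.96  0.01  1.74 -0.02  0.45 -1.37] t 6.1167
[-0.3, 0.0, 2.3, 0.1, 0.2, 0.0]
```

```bash
python3 -m creep '[0,0,2.2,0,0,0,0,0,0,0,0,0]'; python3 -m creep '[0,0,0,0,0,0,0,0,0,0,0,0,0,0,0,0,0,0,0,0,0,0,0,0]' 62;  python3 mark.py scene pics/m2.png 270 120 470 320 3
```

```text
clock: 6.28
tool_pos: [0.6077, 0.057, 0.0334]
eef_rot: [0.984, 0.179, -0.001, 0.001]
contact_force: [0.6, 1.0, -2.2]
opening: 0.487
clock: 6.62
tool_pos: [0.6089, 0.0572, 0.0347]
eef_rot: [0.984, 0.179, 0.0, 0.001]
contact_force: [-0.6, -0.1, -1.0]
opening: 0.702
```

View pics/m2.png

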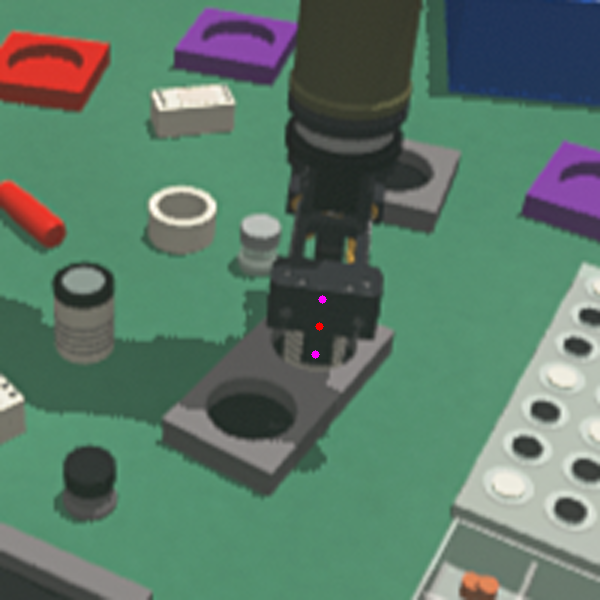

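The head stands in the near-right recess (about (385,233) full-frame), between the opened fingers. I'll retreat straight up.

```bash
python3 -m creep '[0,0,-15,0,0,0,0,0,-20,0,0,0,0,0,-25,0,0,0,0,0,-25,0,0,0,0,0,0,0,0,0]' 70; python3 plan.py .455 -.0155 .12 - 36
```

```text
clock: 7.08
tool_pos: [0.6078, 0.0568, 0.1216]
eef_rot: [0.984, 0.179, -0.002, 0.001]
contact_force: [0.6, -0.5, -0.5]
opening: 0.795
pos [0.6078 0.0568 0.1216] yaw 0.36 -> 0.36 n 5 F [ 0.6 -0.5 -0.5] open 70.0 q [-0.18  0.82  0.02  1.71 -0.02  0.61 -1.36] t 7.0833
[-33.7, 2.8, 0.4, 0.0, 0.0, 0.0, -33.7, 2.8, 0.4, 0.0, 0.0, 0.0, -33.7, 2.8, 0.4, 0.0, 0.0, 0.0, -33.7, 2.8, 0.4, 0.0, 0.0, 0.0, -33.7, 2.8, 0.3, 0.0, 0.0, 0.0]
```

```bash
python3 -m creep '[-33.7,2.8,0,0,0,0,-33.7,2.8,0,0,0,0,-33.7,2.8,0,0,0,0,-33.7,2.8,0,0,0,0,-20,2,0,0,0,0]';python3 -m creep '[0,0,0,0,0,0]'; python3 plan.py .455 -.0155 .12 - 20
```

```text
clock: 7.5
tool_pos: [0.4699, -0.0083, 0.1225]
eef_rot: [0.983, 0.181, 0.006, 0.0]
contact_force: [-0.3, 0.4, -0.4]
opening: 0.792
clock: 7.58
tool_pos: [0.4645, -0.0109, 0.1223]
eef_rot: [0.984, 0.18, 0.003, 0.001]
contact_force: [-0.5, -0.1, -0.3]
opening: 0.796
pos [ 0.4645 -0.0109  0.1223] yaw 0.362 -> 0.362 n 1 F [-0.5 -0.1 -0.3] open 70.1 q [-0.07  0.7  -0.    2.15  0.01  0.28 -1.3 ] t 7.5833
[-10.5, 1.0, 2.3, 0.1, -0.3, 0.0]
```

```bash
python3 -m creep '[-10.5,1,0,0,0,0,0,0,10,0,0,0,0,0,22,0,0,0,0,0,15,0,0,0,0,0,0,0,0,0]'; python3 plan.py .455 -.0155 .05 - 20
```

```text
clock: 8.0
tool_pos: [0.4595, -0.0152, 0.0743]
eef_rot: [0.984, 0.179, 0.007, 0.001]
contact_force: [-0.6, 0.2, 0.0]
opening: 0.792
pos [ 0.4595 -0.0152  0.0743] yaw 0.361 -> 0.361 n 2 F [-0.6  0.2  0. ] open 69.7 q [-0.07  0.79 -0.    2.2   0.02  0.13 -1.29] t 8.0
[-2.3, -0.7, 12.1, 0.1, -0.4, 0.0, -2.2, -0.7, 12.1, 0.1, -0.4, 0.0]
```

```bash
python3 -m creep '[-4,-0.7,12,0,-0.4,0,-1,-0.7,15,0,-0.4,0,0,0,8,0,0,0,0,0,0,0,0,0]'; python3 plan.py .455 -.0155 .028 - 20
```

```text
clock: 8.33
tool_pos: [0.4591, -0.0142, 0.0382]
eef_rot: [0.984, 0.18, 0.003, 0.002]
contact_force: [0.1, -0.6, -0.8]
opening: 0.794
pos [ 0.4591 -0.0142  0.0382] yaw 0.362 -> 0.362 n 1 F [ 0.1 -0.6 -0.8] open 69.9 q [-0.07  0.87  0.    2.2   0.02  0.06 -1.3 ] t 8.3333
[-4.3, -0.3, 10.2, 0.3, -0.3, 0.0]
```

```bash
python3 -m creep '[-2,0,5,0,0,0,0,0,0,0,0,0]'; python3 plan.py .455 -.0155 .028 - 20
```

```text
clock: 8.5
tool_pos: [0.4584, -0.0145, 0.0335]
eef_rot: [0.984, 0.18, 0.004, 0.002]
contact_force: [-0.1, -1.0, 0.4]
opening: 0.794
pos [ 0.4584 -0.0145  0.0335] yaw 0.362 -> 0.362 n 1 F [-0.1 -1.   0.4] open 70.0 q [-0.07  0.88  0.    2.21  0.02  0.04 -1.3 ] t 8.5
[-3.6, -0.3, 5.5, 0.3, -0.4, 0.0]
```

```bash
python3 -m creep '[0,0,0,0,0,0,0,0,0,0,0,0,0,0,0,0,0,0,0,0,0,0,0,0,0,0,0,0,0,0]' 30 25; python3 -m creep '[0,0,0,0,0,0,0,0,-12,0,0,0,0,0,-20,0,0,0]'; python3 plan.py .6005 -.03 .14 - 36
```

```text
clock: 8.92
tool_pos: [0.4595, -0.0144, 0.0354]
eef_rot: [0.984, 0.18, 0.005, 0.002]
contact_force: [-0.8, 0.4, -1.5]
opening: 0.492
clock: 9.17
tool_pos: [0.4575, -0.0143, 0.0657]
eef_rot: [0.984, 0.18, 0.003, 0.002]
contact_force: [-0.1, -0.3, -1.5]
opening: 0.487
pos [ 0.4575 -0.0143  0.0657] yaw 0.362 -> 0.362 n 5 F [-0.1 -0.3 -1.5] open 42.9 q [-0.07  0.81  0.    2.2   0.02  0.12 -1.3 ] t 9.1667
[25.7, 13.1, -14.7, 0.1, 0.0, 0.0, 25.7, 13.1, -14.7, 0.1, 0.0, 0.0, 25.7, 13.1, -14.8, 0.1, 0.0, 0.0, 25.7, 13.1, -14.8, 0.1, 0.0, 0.0, 25.6, 13.1, -14.8, 0.1, 0.0, 0.0]
```

```bash
python3 -m creep '[0,0,-30,0,0,0,20,13,-30,0,0,0,26,13,-14,0,0,0,26,13,0,0,0,0,26,13,0,0,0,0]'; python3 -m creep '[15,8,0,0,0,0,0,0,0,0,0,0]'; python3 plan.py .6005 -.03 .11 - 36
```

```text
clock: 9.58
tool_pos: [0.5607, -0.0286, 0.1456]
eef_rot: [0.983, 0.181, -0.004, 0.001]
contact_force: [-0.3, 0.7, -2.1]
opening: 0.49
clock: 9.75
tool_pos: [0.5849, -0.0318, 0.147]
eef_rot: [0.984, 0.18, 0.001, 0.002]
contact_force: [0.2, -0.3, -2.0]
opening: 0.493
pos [ 0.5849 -0.0318  0.147 ] yaw 0.362 -> 0.362 n 2 F [ 0.2 -0.3 -2. ] open 43.4 q [-0.02  0.76 -0.01  1.78  0.02  0.6  -1.26] t 9.75
[7.6, 1.8, 18.5, 0.1, 0.0, 0.0, 7.6, 1.9, 18.5, 0.1, 0.0, 0.0]
```

```bash
python3 -m creep '[7.6,1.8,10,0,0,0,7.6,1.8,20,0,0,0,0,0,25,0,0,0,0,0,15,0,0,0,0,0,0,0,0,0]'; python3 plan.py .6005 -.03 .045 - 20
```

```text
clock: 10.17
tool_pos: [0.5973, -0.0294, 0.0716]
eef_rot: [0.984, 0.18, -0.002, 0.002]
contact_force: [-0.4, 0.1, -1.9]
opening: 0.491
pos [ 0.5973 -0.0294  0.0716] yaw 0.362 -> 0.362 n 2 F [-0.4  0.1 -1.9] open 43.3 q [-0.02  0.89 -0.01  1.77  0.03  0.49 -1.26] t 10.1667
[1.5, 0.8, 13.3, 0.1, 0.1, 0.0, 1.4, 0.8, 13.3, 0.1, 0.1, 0.0]
```

```bash
python3 -m creep '[3,1.5,12,0,0,0,0,0,12,0,0,0,0,0,0,0,0,0]'; python3 plan.py .6005 -.03 .042 - 20
```

```text
clock: 10.42
tool_pos: [0.5963, -0.0291, 0.0448]
eef_rot: [0.984, 0.181, -0.005, 0.001]
contact_force: [-0.8, 0.6, -1.2]
opening: 0.491
pos [ 0.5963 -0.0291  0.0448] yaw 0.363 -> 0.363 n 1 F [-0.8  0.6 -1.2] open 43.2 q [-0.02  0.93 -0.01  1.77  0.03  0.45 -1.26] t 10.4167
[3.6, 2.3, 2.8, 0.0, 0.6, 0.0]
```

```bash
python3 -m creep '[7.5,3,1.5,0,0.3,0,0,0,2,0,0,0,0,0,0,0,0,0]'; python3 plan.py .604 -.03 .040 - 20
```

```text
clock: 10.67
tool_pos: [0.6047, -0.0292, 0.0418]
eef_rot: [0.984, 0.181, -0.003, 0.0]
contact_force: [-0.1, 0.5, -1.3]
opening: 0.488
pos [ 0.6047 -0.0292  0.0418] yaw 0.363 -> 0.363 n 1 F [-0.1  0.5 -1.3] open 43.0 q [-0.02  0.94 -0.01  1.75  0.03  0.46 -1.26] t 10.6667
[-0.9, 0.5, 1.8, 0.0, 0.3, 0.0]
```

```bash
python3 -m creep '[0,0,2,0,0,0,0,0,0,0,0,0]'; python3 -m creep '[0,0,0,0,0,0,0,0,0,0,0,0,0,0,0,0,0,0,0,0,0,0,0,0]' 62;  python3 -m creep '[0,0,-15,0,0,0,0,0,-20,0,0,0,0,0,-25,0,0,0,0,0,-25,0,0,0,0,0,0,0,0,0]' 60; python3 plan.py .442 -.1405 .10 1.184 36
```

```text
clock: 10.83
tool_pos: [0.6055, -0.0293, 0.042]
eef_rot: [0.984, 0.18, -0.002, 0.001]
contact_force: [0.2, -0.0, -2.3]
opening: 0.491
clock: 11.17
tool_pos: [0.6069, -0.0293, 0.0439]
eef_rot: [0.984, 0.18, 0.0, 0.001]
contact_force: [-0.5, 0.4, -0.2]
opening: 0.702
clock: 11.58
tool_pos: [0.6054, -0.029, 0.1302]
eef_rot: [0.984, 0.181, -0.002, 0.0]
contact_force: [0.4, 0.5, 0.4]
opening: 0.686
pos [ 0.6054 -0.029   0.1302] yaw 0.363 -> 1.184 n 7 F [0.4 0.5 0.4] open 60.4 q [-0.02  0.8  -0.02  1.72  0.02  0.62 -1.26] t 11.5833
[-27.5, 6.6, 4.4, 0.0, 0.0, -6.7, -28.0, 3.3, 4.4, 0.0, 0.0, -6.7, -28.2, 0.0, 4.4, 0.0, 0.0, -6.7, -28.1, -3.3, 4.4, 0.0, 0.0, -6.7, -27.5, -6.5, 4.4, 0.0, 0.0, -6.7]
[-26.5, -9.7, 4.4, 0.0, 0.0, -6.7, -25.2, -12.7, 4.3, 0.0, 0.0, -6.7]
```

```bash
python3 -m creep '[-27.5,6.6,2,0,0,-6.7,-28,3.3,2,0,0,-6.7,-28,0,2,0,0,-6.7,-28,-3.3,2,0,0,-6.7,-27.5,-6.5,2,0,0,-6.7]'; python3 -m creep '[-20,-9,2,0,0,-6.7,-5,-3,2,0,0,-6.7,0,0,0,0,0,0]'; python3 plan.py .442 -.1405 .08 1.184 36
```

```text
clock: 12.0
tool_pos: [0.4944, -0.1047, 0.1209]
eef_rot: [0.882, 0.472, 0.006, 0.001]
contact_force: [0.3, -1.3, -0.6]
opening: 0.682
clock: 12.25
tool_pos: [0.4616, -0.1248, 0.1151]
eef_rot: [0.818, 0.575, 0.001, -0.0]
contact_force: [-0.9, -0.5, -0.6]
opening: 0.68
pos [ 0.4616 -0.1248  0.1151] yaw 1.226 -> 1.184 n 2 F [-0.9 -0.5 -0.6] open 59.9 q [ 0.3   0.72 -0.21  2.11  0.42  0.35 -0.6 ] t 12.25
[-10.7, -6.6, 17.5, 0.0, -0.1, 1.2, -10.9, -6.3, 17.5, 0.0, -0.1, 1.2]
```

```bash
python3 mark.py scene pics/m3.png 200 120 440 320 3
```

```text
(no output)
```

View pics/m3.png

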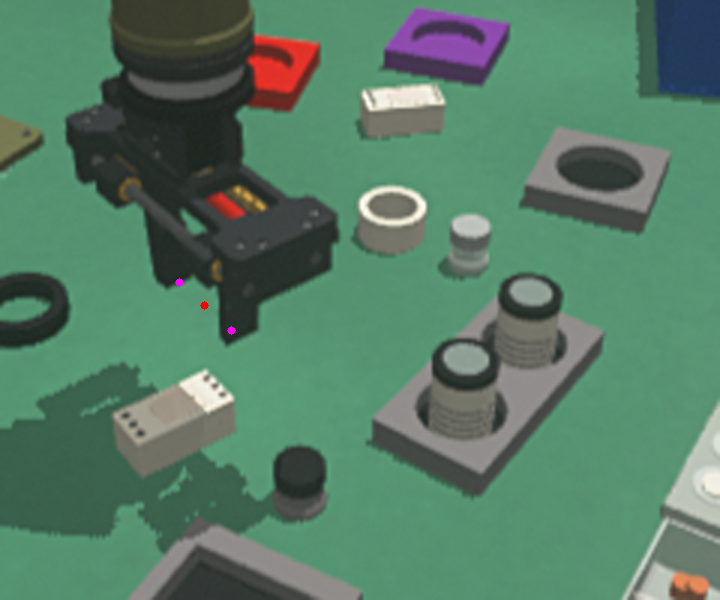

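Both heads sit upright in the head tray's recesses. Now I'll descend on the first driver.

```bash
python3 -m creep '[-10.7,-6.4,10,0,0,1.2,-10.7,-6.4,15,0,0,1.2,0,0,10,0,0,0,0,0,0,0,0,0]'; python3 plan.py .4415 -.1402 .05 1.188 36
```

```text
clock: 12.63
tool_pos: [0.4485, -0.1382, 0.0794]
eef_rot: [0.835, 0.55, 0.006, 0.002]
contact_force: [0.3, 0.4, 0.7]
opening: 0.68
pos [ 0.4485 -0.1382  0.0794] yaw 1.165 -> 1.188 n 1 F [0.3 0.4 0.7] open 59.9 q [ 0.29  0.79 -0.13  2.16  0.44  0.21 -0.65] t 12.6333
[-4.8, -6.0, 29.4, 0.5, -0.4, -1.3]
```

```bash
python3 -m creep '[-5,-6,5,0.4,-0.4,-1.3,0,0,15,0,0,0,0,0,10,0,0,0,0,0,0,0,0,0]'; python3 plan.py .4415 -.1402 .02 1.188 36
```

```text
clock: 12.97
tool_pos: [0.4449, -0.1387, 0.0488]
eef_rot: [0.828, 0.56, 0.003, 0.002]
contact_force: [0.1, 0.3, 0.9]
opening: 0.682
pos [ 0.4449 -0.1387  0.0488] yaw 1.189 -> 1.188 n 1 F [0.1 0.3 0.9] open 60.1 q [ 0.25  0.85 -0.07  2.18  0.47  0.12 -0.65] t 12.9667
[-2.7, -2.7, 28.8, 0.4, -0.1, 0.1]
```

```bash
python3 -m creep '[-2.7,-2.7,6,0.3,0,0,0,0,12,0,0,0,0,0,0,0,0,0]'; python3 plan.py .4415 -.1402 .02 1.188 36
```

```text
clock: 13.22
tool_pos: [0.4429, -0.1394, 0.031]
eef_rot: [0.828, 0.561, 0.002, 0.001]
contact_force: [-0.0, 0.4, -0.8]
opening: 0.68
pos [ 0.4429 -0.1394  0.031 ] yaw 1.191 -> 1.188 n 1 F [-0.   0.4 -0.8] open 60.0 q [ 0.24  0.89 -0.05  2.18  0.49  0.07 -0.66] t 13.2167
[-1.3, -1.1, 10.9, 0.2, -0.1, 0.2]
```

```bash
python3 -m creep '[-1,-1,6,0.2,0,0,0,0,5,0,0,0,0,0,0,0,0,0]'; python3 plan.py .4415 -.1402 .02 1.188 36
```

```text
clock: 13.47
tool_pos: [0.4422, -0.1401, 0.0202]
eef_rot: [0.828, 0.561, 0.002, -0.0]
contact_force: [-0.1, 0.4, -0.5]
opening: 0.682
pos [ 0.4422 -0.1401  0.0202] yaw 1.191 -> 1.188 n 1 F [-0.1  0.4 -0.5] open 60.1 q [ 0.23  0.91 -0.03  2.18  0.51  0.05 -0.68] t 13.4667
[-0.4, -0.6, 0.2, 0.1, -0.2, 0.2]
```

Excellent — 0.7 mm off. Grip and lift.

```bash
python3 -m creep '[0,0,0,0,0,0,0,0,0,0,0,0,0,0,0,0,0,0,0,0,0,0,0,0,0,0,0,0,0,0]' 25 30; python3 -m creep '[0,0,0,0,0,0,0,0,-12,0,0,0,0,0,-20,0,0,0,0,0,-25,0,0,0,0,0,-25,0,0,0]'; python3 plan.py .567 -.2433 .12 .047 36
```

```text
clock: 13.88
tool_pos: [0.4422, -0.1404, 0.021]
eef_rot: [0.828, 0.561, 0.002, 0.0]
contact_force: [-0.1, 0.4, -1.3]
opening: 0.403
clock: 14.3
tool_pos: [0.4393, -0.1394, 0.1015]
eef_rot: [0.828, 0.561, -0.002, -0.003]
contact_force: [0.1, 1.1, -1.5]
opening: 0.402
pos [ 0.4393 -0.1394  0.1015] yaw 1.192 -> 0.047 n 10 F [ 0.1  1.1 -1.5] open 35.4 q [ 0.33  0.74 -0.2   2.16  0.47  0.29 -0.65] t 14.3
[-4.9, 15.7, -2.0, 0.0, 0.0, 6.6, -3.1, 16.2, -2.0, 0.0, 0.0, 6.6, -1.2, 16.4, -2.0, 0.0, 0.0, 6.6, 0.6, 16.4, -1.9, 0.0, 0.0, 6.6, 2.5, 16.3, -1.9, 0.0, 0.0, 6.6]
[4.4, 15.9, -1.9, 0.0, 0.0, 6.6, 6.2, 15.3, -1.9, 0.0, 0.0, 6.6, 7.9, 14.5, -1.9, 0.0, 0.0, 6.6, 9.5, 13.5, -1.9, 0.0, 0.0, 6.6, 10.9, 12.3, -1.9, 0.0, 0.0, 6.6]
```

```bash
python3 -m creep '[-5,15.7,-4,0,0,6.6,-3,16.2,-4,0,0,6.6,-1.2,16.4,-4,0,0,6.6,0.6,16.4,-2,0,0,6.6,2.5,16.3,-2,0,0,6.6]'; python3 plan.py .567 -.2433 .12 .047 36
```

```text
clock: 14.72
tool_pos: [0.5019, -0.1915, 0.1232]
eef_rot: [0.956, 0.293, -0.002, -0.004]
contact_force: [0.4, 0.7, -0.7]
opening: 0.4
pos [ 0.5019 -0.1915  0.1232] yaw 0.596 -> 0.047 n 5 F [ 0.4  0.7 -0.7] open 35.3 q [ 0.37  0.75 -0.15  1.93  0.21  0.49 -0.9 ] t 14.7167
[5.0, 15.9, 0.5, -0.1, 0.0, 6.3, 6.7, 15.2, 0.5, -0.1, 0.0, 6.3, 8.3, 14.4, 0.6, -0.1, 0.0, 6.3, 9.8, 13.4, 0.6, -0.1, 0.0, 6.3, 11.2, 12.3, 0.6, -0.1, 0.0, 6.3]
```

```bash
python3 -m creep '[5,16,0,0,0,6.3,6.7,15,0,0,0,6.3,8.3,14.4,0,0,0,6.3,9.8,13.4,0,0,0,6.3,8,9,0,0,0,6.3]';  python3 -m creep '[0,0,0,0,0,0]'; python3 plan.py .567 -.2433 .08 .047 36
```

```text
clock: 15.13
tool_pos: [0.5644, -0.2441, 0.1231]
eef_rot: [1.0, 0.008, -0.003, -0.003]
contact_force: [1.0, 0.3, -1.4]
opening: 0.406
clock: 15.22
tool_pos: [0.566, -0.2459, 0.123]
eef_rot: [1.0, 0.006, -0.002, -0.002]
contact_force: [1.4, 0.2, -0.9]
opening: 0.406
pos [ 0.566  -0.2459  0.123 ] yaw 0.012 -> 0.047 n 2 F [ 1.4  0.2 -0.9] open 35.8 q [ 0.34  0.83 -0.    1.69 -0.    0.63 -1.22] t 15.2167
[0.6, -1.2, 21.5, -0.1, 0.1, -1.0, 0.6, -1.2, 21.5, -0.1, 0.1, -1.0]
```

```bash
python3 -m creep '[0.6,-1.2,15,0,0,-1,0.6,-1.2,25,0,0,-1,0,0,20,0,0,0,0,0,12,0,0,0,0,0,0,0,0,0]'; python3 plan.py .567 -.2433 .03 .047 36
```

```text
clock: 15.63
tool_pos: [0.5646, -0.2413, 0.049]
eef_rot: [0.999, 0.031, -0.003, -0.003]
contact_force: [-1.5, 0.3, -1.5]
opening: 0.406
pos [ 0.5646 -0.2413  0.049 ] yaw 0.063 -> 0.047 n 1 F [-1.5  0.3 -1.5] open 35.7 q [ 0.34  0.94 -0.02  1.72  0.02  0.49 -1.2 ] t 15.6333
[2.3, 2.3, 19.0, -0.3, 0.3, 0.9]
```

```bash
python3 -m creep '[2.3,2,4,0,0.3,0.9,0,0,8,0,0,0,0,0,4,0,0,0,0,0,0,0,0,0]'; python3 plan.py .567 -.2433 .027 .047 36
```

```text
clock: 15.97
tool_pos: [0.5669, -0.2428, 0.0332]
eef_rot: [1.0, 0.024, 0.0, -0.003]
contact_force: [-0.3, -0.2, -1.4]
opening: 0.399
pos [ 0.5669 -0.2428  0.0332] yaw 0.049 -> 0.047 n 1 F [-0.3 -0.2 -1.4] open 35.2 q [ 0.34  0.96 -0.02  1.72  0.02  0.46 -1.2 ] t 15.9667
[0.1, 0.6, 6.2, -0.4, 0.0, 0.1]
```

```bash
python3 -m creep '[0,0.5,5,-0.3,0,0,0,0,1,0,0,0,0,0,0,0,0,0]'; python3 -m creep '[0,0,0,0,0,0,0,0,0,0,0,0,0,0,0,0,0,0,0,0,0,0,0,0]' 50;  python3 -m creep '[0,0,-15,0,0,0,0,0,-20,0,0,0,0,0,-25,0,0,0,0,0,-30,0,0,0,0,0,-20,0,0,0]' 60; python3 plan.py .3648 .3053 .16 .752 36
```

```text
clock: 16.22
tool_pos: [0.5679, -0.2438, 0.0278]
eef_rot: [1.0, 0.025, 0.002, 0.0]
contact_force: [-0.2, -0.0, -0.3]
opening: 0.408
clock: 16.55
tool_pos: [0.569, -0.2442, 0.0291]
eef_rot: [1.0, 0.025, 0.003, 0.001]
contact_force: [-0.3, 0.6, 0.3]
opening: 0.561
clock: 16.97
tool_pos: [0.5652, -0.2426, 0.1386]
eef_rot: [1.0, 0.025, -0.002, -0.001]
contact_force: [1.3, -0.7, -0.0]
opening: 0.68
pos [ 0.5652 -0.2426  0.1386] yaw 0.05 -> 0.752 n 17 F [ 1.3 -0.7 -0. ] open 59.9 q [ 0.34  0.8  -0.01  1.68  0.01  0.66 -1.2 ] t 16.9667
[-10.2, -32.8, -1.1, 0.0, 0.0, -2.4, -8.8, -33.2, -1.1, 0.0, 0.0, -2.4, -7.4, -33.5, -1.2, 0.0, 0.0, -2.4, -6.0, -33.8, -1.2, 0.0, 0.0, -2.4, -4.6, -34.0, -1.2, 0.0, 0.0, -2.4]
[-3.2, -34.2, -1.2, 0.0, 0.0, -2.4, -1.8, -34.3, -1.2, 0.0, 0.0, -2.4, -0.4, -34.3, -1.2, 0.0, 0.0, -2.4, 1.0, -34.3, -1.2, 0.0, 0.0, -2.4, 2.4, -34.2, -1.2, 0.0, 0.0, -2.4]
[3.8, -34.1, -1.2, 0.0, 0.0, -2.4, 5.2, -33.9, -1.2, 0.0, 0.0, -2.4, 6.6, -33.7, -1.2, 0.0, 0.0, -2.4, 8.0, -33.4, -1.2, 0.0, 0.0, -2.4, 9.4, -33.0, -1.2, 0.0, 0.0, -2.4]
[10.8, -32.6, -1.3, 0.0, 0.0, -2.4, 12.1, -32.1, -1.3, 0.0, 0.0, -2.4]
```

```bash
python3 plan.py .445 .1455 .13 0.0 38
```

```text
pos [ 0.5652 -0.2426  0.1386] yaw 0.05 -> 0.0 n 11 F [ 1.3 -0.7 -0. ] open 59.9 q [ 0.34  0.8  -0.01  1.68  0.01  0.66 -1.2 ] t 16.9667
[-9.2, -35.8, 0.9, 0.0, 0.0, 0.3, -9.3, -35.7, 0.9, 0.0, 0.0, 0.3, -9.5, -35.7, 0.9, 0.0, 0.0, 0.3, -9.6, -35.7, 0.9, 0.0, 0.0, 0.3, -9.8, -35.6, 0.9, 0.0, 0.0, 0.3]
[-10.0, -35.6, 0.8, 0.0, 0.0, 0.3, -10.1, -35.5, 0.8, 0.0, 0.0, 0.3, -10.3, -35.5, 0.8, 0.0, 0.0, 0.3, -10.5, -35.4, 0.8, 0.0, 0.0, 0.3, -10.6, -35.4, 0.8, 0.0, 0.0, 0.3]
[-10.8, -35.3, 0.8, 0.0, 0.0, 0.3]
```

```bash
python3 -m creep '[-9.3,-35.7,0,0,0,0.3,-9.3,-35.7,0,0,0,0.3,-9.5,-35.7,0,0,0,0.3,-9.6,-35.7,0,0,0,0.3,-9.8,-35.6,0,0,0,0.3]' 78; python3 plan.py .445 .1455 .13 0.0 38
```

```text
clock: 17.38
tool_pos: [0.5174, -0.075, 0.1456]
eef_rot: [1.0, 0.001, 0.009, 0.006]
contact_force: [0.4, 0.1, -0.5]
opening: 0.885
pos [ 0.5174 -0.075   0.1456] yaw 0.002 -> 0.0 n 7 F [ 0.4  0.1 -0.5] open 78.0 q [ 0.02  0.7   0.05  1.99 -0.05  0.44 -1.47] t 17.3833
[-10.3, -31.5, 1.7, 0.1, -0.2, 0.0, -10.3, -31.5, 1.8, 0.1, -0.2, 0.0, -10.3, -31.5, 1.8, 0.1, -0.2, 0.0, -10.3, -31.5, 1.9, 0.1, -0.2, 0.0, -10.3, -31.5, 2.0, 0.1, -0.2, 0.0]
[-10.3, -31.5, 2.1, 0.1, -0.2, 0.0, -10.3, -31.5, 2.2, 0.1, -0.2, 0.0]
```

```bash
python3 -m creep '[-10.3,-31.5,2,0,0,0,-10.3,-31.5,2,0,0,0,-10.3,-31.5,2,0,0,0,-10.3,-31.5,2,0,0,0,-10.3,-31.5,2,0,0,0]'; python3 -m creep '[-10,-31,0,0,0,0,0,0,0,0,0,0]';  python3 plan.py .445 .1455 .08 0.0 38
```

```text
clock: 17.8
tool_pos: [0.4641, 0.0905, 0.135]
eef_rot: [1.0, 0.001, 0.012, 0.005]
contact_force: [0.2, 0.4, -0.1]
opening: 0.882
clock: 17.97
tool_pos: [0.4511, 0.1309, 0.1343]
eef_rot: [1.0, 0.007, 0.012, 0.002]
contact_force: [-0.1, 0.0, 0.9]
opening: 0.884
pos [0.4511 0.1309 0.1343] yaw 0.013 -> 0.0 n 2 F [-0.1  0.   0.9] open 77.9 q [-0.45  0.68  0.1   2.15 -0.16  0.3  -1.78] t 17.9667
[-3.6, -7.5, 27.0, 0.1, -0.7, 0.4, -3.3, -7.4, 27.1, 0.1, -0.7, 0.4]
```

```bash
python3 -m creep '[-3.5,-7.5,10,0,-0.7,0.4,-3.5,-7.5,15,0,-0.7,0.4,0,0,15,0,0,0,0,0,12,0,0,0,0,0,0,0,0,0]';  python3 plan.py .445 .1455 .05 0.0 38
```

```text
clock: 18.38
tool_pos: [0.4457, 0.1491, 0.0797]
eef_rot: [1.0, 0.0, 0.001, 0.001]
contact_force: [-0.6, -0.7, 0.1]
opening: 0.881
pos [0.4457 0.1491 0.0797] yaw 0.0 -> 0.0 n 1 F [-0.6 -0.7  0.1] open 77.6 q [-0.46  0.79  0.06  2.16 -0.19  0.2  -1.8 ] t 18.3833
[-0.8, 3.6, 29.8, 0.1, -0.1, 0.0]
```

```bash
python3 -m creep '[-0.5,3.6,10,0,0,0,0,0,15,0,0,0,0,0,5,0,0,0,0,0,0,0,0,0]';  python3 plan.py .445 .1455 .018 0.0 38; python3 mark.py scene pics/m4.png 240 130 440 280 3.5
```

```text
clock: 18.72
tool_pos: [0.4472, 0.1429, 0.0485]
eef_rot: [1.0, -0.003, 0.001, 0.001]
contact_force: [1.2, -0.1, 0.2]
opening: 0.883
pos [0.4472 0.1429 0.0485] yaw -0.006 -> 0.0 n 1 F [ 1.2 -0.1  0.2] open 77.8 q [-0.43  0.86  0.04  2.17 -0.2   0.12 -1.79] t 18.7167
[-2.2, -2.6, 30.5, 0.1, -0.1, -0.4]
```

View pics/m4.png

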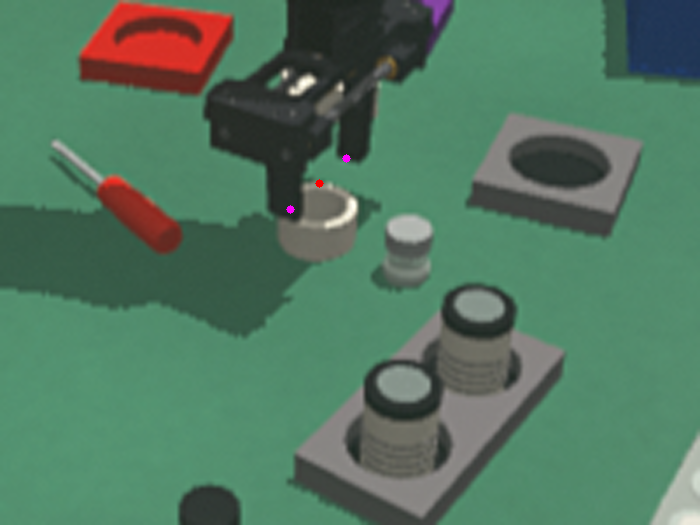

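```bash
python3 -m creep '[-2,-2.6,4,0,0,0,0,0,10,0,0,0,0,0,8,0,0,0,0,0,0,0,0,0]';  python3 plan.py .445 .1455 .018 0.0 38
```

```text
clock: 19.1
tool_pos: [0.447, 0.146, 0.0271]
eef_rot: [1.0, -0.004, 0.003, 0.0]
contact_force: [0.4, -0.3, -0.6]
opening: 0.886
pos [0.447  0.146  0.0271] yaw -0.007 -> 0.0 n 1 F [ 0.4 -0.3 -0.6] open 78.1 q [-0.43  0.9   0.02  2.17 -0.2   0.07 -1.79] t 19.1
[-2.0, 0.5, 9.1, 0.0, -0.4, -0.4]
```

```bash
python3 -m creep '[-1,0,4,0,-0.3,0,-1,0,4,0,0,0,0,0,0,0,0,0]';  python3 plan.py .445 .1455 .018 0.0 38
```

```text
clock: 19.35
tool_pos: [0.4447, 0.1461, 0.018]
eef_rot: [1.0, -0.004, 0.0, 0.0]
contact_force: [0.3, 0.7, -0.2]
opening: 0.888
pos [0.4447 0.1461 0.018 ] yaw -0.007 -> 0.0 n 1 F [ 0.3  0.7 -0.2] open 78.3 q [-0.43  0.92  0.01  2.17 -0.21  0.05 -1.79] t 19.35
[0.3, 0.6, 0.0, 0.0, 0.0, -0.4]
```

```bash
python3 -m creep '[0,0,0,0,0,0,0,0,0,0,0,0,0,0,0,0,0,0,0,0,0,0,0,0,0,0,0,0,0,0]' 45 25; python3 -m creep '[0,0,0,0,0,0,0,0,-12,0,0,0,0,0,-20,0,0,0,0,0,-25,0,0,0,0,0,-25,0,0,0]'; python3 plan.py .564 .304 .11 0 36
```

```text
clock: 19.77
tool_pos: [0.4447, 0.1461, 0.0181]
eef_rot: [1.0, -0.004, 0.0, 0.0]
contact_force: [-0.6, 0.3, -1.1]
opening: 0.622
clock: 20.18
tool_pos: [0.4418, 0.1453, 0.0986]
eef_rot: [1.0, -0.004, -0.005, 0.002]
contact_force: [0.1, 0.6, -1.6]
opening: 0.626
pos [0.4418 0.1453 0.0986] yaw -0.007 -> 0.0 n 6 F [ 0.1  0.6 -1.6] open 55.1 q [-0.46  0.75  0.07  2.15 -0.2   0.25 -1.79] t 20.1833
[20.2, -26.6, -2.2, 0.0, 0.1, -0.1, 20.2, -26.6, -2.1, 0.0, 0.1, -0.1, 20.2, -26.5, -2.1, 0.0, 0.1, -0.1, 20.3, -26.5, -2.0, 0.0, 0.1, -0.1, 20.3, -26.5, -2.0, 0.0, 0.1, -0.1]
[20.3, -26.5, -1.9, 0.0, 0.1, -0.1]
```

```bash
python3 -m creep '[20.2,-26.6,-5,0,0,0,20.2,-26.6,-5,0,0,0,20.2,-26.6,-2,0,0,0,20.2,-26.6,-2,0,0,0,20.2,-26.6,0,0,0,0]'; python3 -m creep '[18,-20,0,0,0,0,0,0,0,0,0,0]'; python3 plan.py .564 .304 .07 0 36
```

```text
clock: 20.6
tool_pos: [0.5429, 0.2728, 0.1178]
eef_rot: [1.0, -0.009, -0.007, 0.005]
contact_force: [1.6, 0.4, -0.8]
opening: 0.623
clock: 20.77
tool_pos: [0.5648, 0.3013, 0.1179]
eef_rot: [1.0, -0.006, -0.004, 0.001]
contact_force: [1.9, 0.3, -0.9]
opening: 0.622
pos [0.5648 0.3013 0.1179] yaw -0.012 -> 0.0 n 2 F [ 1.9  0.3 -0.9] open 54.8 q [-0.66  0.87  0.18  1.62 -0.22  0.68 -1.95] t 20.7667
[-0.2, -1.4, 24.0, 0.1, 0.2, -0.3, -0.3, -1.4, 24.0, 0.1, 0.2, -0.3]
```

```bash
python3 -m creep '[0,-1.4,15,0,0,0,0,-1.4,20,0,0,0,0,0,20,0,0,0,0,0,12,0,0,0,0,0,0,0,0,0]'; python3 plan.py .564 .304 .03 0 36
```

```text
clock: 21.18
tool_pos: [0.5635, 0.3052, 0.0485]
eef_rot: [1.0, -0.005, -0.004, 0.001]
contact_force: [0.6, 0.2, -0.4]
opening: 0.623
pos [0.5635 0.3052 0.0485] yaw -0.009 -> 0.0 n 1 F [ 0.6  0.2 -0.4] open 54.9 q [-0.65  0.97  0.15  1.64 -0.23  0.56 -1.94] t 21.1833
[0.6, 1.2, 18.5, 0.1, 0.4, -0.5]
```

```bash
python3 -m creep '[0.6,1.2,8,0,0.4,0,0,0,8,0,0,0,0,0,4,0,0,0,0,0,0,0,0,0]'; python3 plan.py .564 .304 .025 0 36
```

```text
clock: 21.52
tool_pos: [0.5634, 0.3021, 0.0285]
eef_rot: [1.0, -0.005, -0.001, 0.002]
contact_force: [1.0, -0.3, -1.6]
opening: 0.624
pos [0.5634 0.3021 0.0285] yaw -0.011 -> 0.0 n 1 F [ 1.  -0.3 -1.6] open 55.0 q [-0.64  1.    0.14  1.65 -0.24  0.51 -1.94] t 21.5167
[0.6, -1.9, 3.5, 0.2, 0.1, -0.6]
```

```bash
python3 -m creep '[0.5,-2,3,0.1,0,0,0,0,0,0,0,0]'; python3 -m creep '[0,0,0,0,0,0,0,0,0,0,0,0,0,0,0,0,0,0,0,0,0,0,0,0]' 74;  python3 -m creep '[0,0,-15,0,0,0,0,0,-20,0,0,0,0,0,-25,0,0,0,0,0,-30,0,0,0,0,0,0,0,0,0]'; python3 plan.py .3648 .3053 .12 .752 36
```

```text
clock: 21.68
tool_pos: [0.5645, 0.3042, 0.0262]
eef_rot: [1.0, -0.006, -0.0, 0.001]
contact_force: [-0.2, 0.3, -0.9]
opening: 0.624
clock: 22.02
tool_pos: [0.5661, 0.3051, 0.0282]
eef_rot: [1.0, -0.006, 0.001, -0.0]
contact_force: [-0.5, -0.4, 0.4]
opening: 0.838
clock: 22.43
tool_pos: [0.5656, 0.3046, 0.1245]
eef_rot: [1.0, -0.006, 0.001, 0.0]
contact_force: [1.3, -0.0, 0.3]
opening: 0.835
pos [0.5656 0.3046 0.1245] yaw -0.011 -> 0.752 n 7 F [ 1.3 -0.   0.3] open 73.6 q [-0.66  0.86  0.18  1.62 -0.22  0.68 -1.96] t 22.4333
[-28.7, 0.2, 0.6, 0.0, 0.0, -6.2, -28.5, -2.9, 0.6, 0.0, 0.0, -6.2, -28.1, -6.0, 0.6, 0.0, 0.0, -6.2, -27.2, -9.0, 0.6, 0.0, 0.0, -6.2, -26.1, -11.9, 0.6, 0.0, 0.0, -6.2]
[-24.6, -14.7, 0.6, 0.0, 0.0, -6.2, -22.9, -17.3, 0.6, 0.0, 0.0, -6.2]
```

```bash
python3 -m creep '[-28.7,0,0,0,0,-6.2,-28.5,-2.9,0,0,0,-6.2,-28,-6,0,0,0,-6.2,-27,-9,0,0,0,-6.2,-26,-12,0,0,0,-6.2]' 58 30; python3 -m creep '[-20,-12,0,0,0,-6.2,-8,-6,0,0,0,-6.2,0,0,0,0,0,0]';python3 plan.py .3648 .3053 .08 .752 36;  python3 mark.py top pics/m5.png 140 180 340 320 4; python3 mark.py scene pics/m5s.png 240 100 440 250 4
```

```text
clock: 22.85
tool_pos: [0.4289, 0.3049, 0.131]
eef_rot: [0.963, 0.269, 0.012, -0.0]
contact_force: [1.0, 0.6, -0.5]
opening: 0.656
clock: 23.1
tool_pos: [0.3872, 0.3044, 0.1326]
eef_rot: [0.925, 0.381, 0.01, 0.0]
contact_force: [0.8, -0.3, 0.3]
opening: 0.658
pos [0.3872 0.3044 0.1326] yaw 0.781 -> 0.752 n 2 F [ 0.8 -0.3  0.3] open 58.0 q [-0.76  0.69 -0.01  2.08  0.03  0.35 -1.59] t 23.1
[-8.1, -8.4, 26.1, 0.2, -0.5, 0.8, -8.0, -8.2, 26.2, 0.2, -0.5, 0.8]
```

View pics/m5s.png

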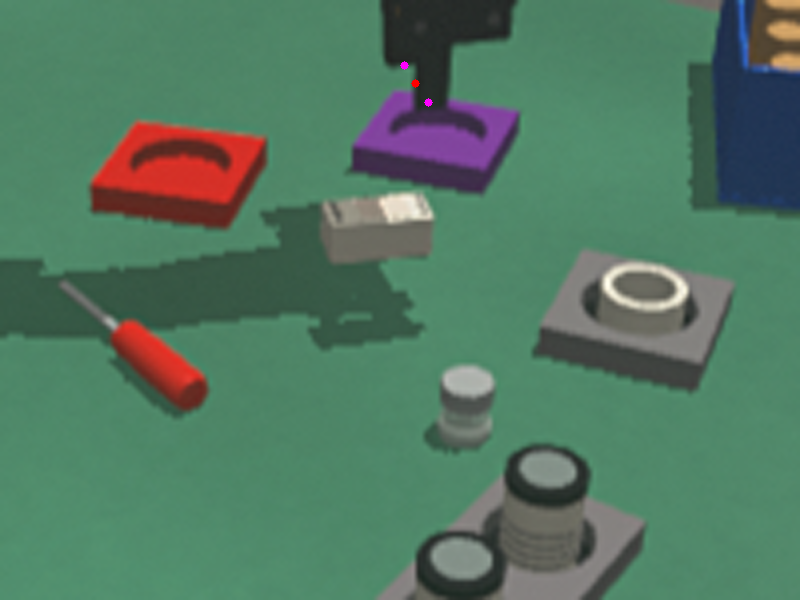

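The ring is seated in the grey ring tray (around (400,176) full-frame). Next is the second driver at (335,157).

```bash
python3 -m creep '[-8,-8.3,10,0,-0.5,0.8,-8,-8.3,15,0,-0.5,0.8,0,0,15,0,0,0,0,0,12,0,0,0,0,0,0,0,0,0]';  python3 plan.py .3648 .3053 .05 .754 38
```

```text
clock: 23.62
tool_pos: [0.3788, 0.3079, 0.0806]
eef_rot: [0.936, 0.352, 0.011, 0.003]
contact_force: [-0.3, -0.3, -0.8]
opening: 0.658
pos [0.3788 0.3079 0.0806] yaw 0.719 -> 0.754 n 1 F [-0.3 -0.3 -0.8] open 58.0 q [-0.8   0.79  0.02  2.12  0.01  0.21 -1.64] t 23.6167
[-12.9, -7.7, 30.2, 0.8, -1.1, -2.0]
```

```bash
python3 -m creep '[-10,-6,4,0.8,-1.1,-2,-4,-2,12,0,0,0,0,0,6,0,0,0,0,0,0,0,0,0]';  python3 plan.py .3648 .3053 .045 .754 38
```

```text
clock: 23.95
tool_pos: [0.3669, 0.3048, 0.0584]
eef_rot: [0.931, 0.366, 0.001, -0.0]
contact_force: [0.0, -0.0, -0.4]
opening: 0.658
pos [0.3669 0.3048 0.0584] yaw 0.75 -> 0.754 n 1 F [ 0.  -0.  -0.4] open 58.0 q [-0.79  0.84 -0.    2.14  0.02  0.16 -1.63] t 23.95
[-1.2, -1.8, 13.4, 0.0, -0.1, -0.2]
```

```bash
python3 -m creep '[-1.2,-1.8,6,0,0,0,0,0,10,0,0,0,0,0,6,0,0,0,0,0,0,0,0,0]';  python3 plan.py .3648 .3053 .02 .754 38
```

```text
clock: 24.28
tool_pos: [0.3666, 0.3061, 0.0358]
eef_rot: [0.931, 0.366, 0.003, -0.001]
contact_force: [0.0, 0.6, 0.2]
opening: 0.661
pos [0.3666 0.3061 0.0358] yaw 0.748 -> 0.754 n 1 F [0.  0.6 0.2] open 58.2 q [-0.79  0.88 -0.    2.15  0.02  0.11 -1.63] t 24.2833
[-1.9, -0.6, 15.8, 0.0, -0.3, -0.3]
```

```bash
python3 -m creep '[-1.8,-0.5,6,0,-0.2,0,0,0,6,0,0,0,0,0,3.5,0,0,0,0,0,0,0,0,0]';  python3 plan.py .3648 .3053 .02 .754 38
```

```text
clock: 24.62
tool_pos: [0.3649, 0.3053, 0.0185]
eef_rot: [0.931, 0.366, 0.001, -0.0]
contact_force: [-0.6, 0.2, 0.3]
opening: 0.662
pos [0.3649 0.3053 0.0185] yaw 0.749 -> 0.754 n 1 F [-0.6  0.2  0.3] open 58.3 q [-0.79  0.92 -0.    2.15  0.02  0.07 -1.63] t 24.6167
[-0.1, -0.1, -1.5, 0.0, -0.1, -0.3]
```

```bash
python3 -m creep '[0,0,-1,0,0,-0.3,0,0,0,0,0,0,0,0,0,0,0,0,0,0,0,0,0,0,0,0,0,0,0,0]' 25 30; python3 -m creep '[0,0,0,0,0,0,0,0,-12,0,0,0,0,0,-20,0,0,0,0,0,-25,0,0,0,0,0,-30,0,0,0]'; python3 plan.py .571 -.3293 .16 .047 38
```

```text
clock: 25.03
tool_pos: [0.3649, 0.3053, 0.0197]
eef_rot: [0.93, 0.368, 0.001, -0.0]
contact_force: [-0.0, 0.1, -1.1]
opening: 0.402
clock: 25.45
tool_pos: [0.3621, 0.3031, 0.1048]
eef_rot: [0.93, 0.369, -0.004, 0.002]
contact_force: [0.6, 1.1, -0.5]
opening: 0.405
pos [0.3621 0.3031 0.1048] yaw 0.755 -> 0.047 n 18 F [ 0.6  1.1 -0.5] open 35.7 q [-0.79  0.74 -0.01  2.13  0.02  0.28 -1.63] t 25.45
[-15.7, 33.5, -2.9, 0.0, 0.0, 2.3, -14.3, 34.1, -2.9, 0.0, 0.0, 2.3, -13.0, 34.7, -2.9, 0.0, 0.0, 2.3, -11.6, 35.1, -2.9, 0.0, 0.0, 2.3, -10.2, 35.6, -3.0, 0.0, 0.0, 2.3]
[-8.8, 35.9, -3.0, 0.0, 0.0, 2.3, -7.4, 36.3, -3.0, 0.0, 0.0, 2.3, -5.9, 36.5, -3.0, 0.0, 0.0, 2.3, -4.5, 36.7, -3.0, 0.0, 0.0, 2.3, -3.0, 36.9, -3.0, 0.0, 0.0, 2.3]
[-1.6, 37.0, -3.0, 0.0, 0.0, 2.3, -0.1, 37.0, -3.0, 0.0, 0.0, 2.3, 1.3, 37.0, -3.0, 0.0, 0.0, 2.3, 2.8, 36.9, -3.0, 0.0, 0.0, 2.3, 4.2, 36.8, -3.1, 0.0, 0.0, 2.3]
[5.7, 36.6, -3.1, 0.0, 0.0, 2.3, 7.1, 36.3, -3.1, 0.0, 0.0, 2.3, 8.5, 36.0, -3.1, 0.0, 0.0, 2.3]
```

```bash
python3 -m creep '[-15,30,-10,0,0,2.3,-14,33,-10,0,0,2.3,-13,33,-10,0,0,2.3,-11.6,34,-8,0,0,2.3,-10.2,34,-5,0,0,2.3]'; python3 plan.py .571 -.3293 .15 .047 37 | head -2
```

```text
clock: 25.87
tool_pos: [0.4173, 0.1423, 0.1542]
eef_rot: [0.96, 0.28, 0.003, -0.004]
contact_force: [0.9, 0.2, -0.9]
opening: 0.403
pos [0.4173 0.1423 0.1542] yaw 0.567 -> 0.047 n 14 F [ 0.9  0.2 -0.9] open 35.5 q [-0.41  0.62 -0.03  2.2   0.04  0.32 -1.48] t 25.8667
[-8.8, 34.3, 0.1, 0.0, 0.0, 2.1, -7.6, 34.6, 0.1, 0.0, 0.0, 2.1, -6.3, 34.9, 0.1, 0.0, 0.0, 2.1, -5.0, 35.1, 0.1, 0.0, 0.0, 2.1, -3.7, 35.2, 0.1, 0.0, 0.0, 2.1]
```

```bash
python3 -m creep '[-8.8,34.3,0,0,0,2.1,-7.6,34.6,0,0,0,2.1,-6.3,34.9,0,0,0,2.1,-5,35,0,0,0,2.1,-3.7,35,0,0,0,2.1]'; python3 plan.py .571 -.3293 .15 .047 37 | head -2
```

```text
clock: 26.28
tool_pos: [0.4728, -0.0348, 0.1553]
eef_rot: [0.982, 0.186, 0.004, -0.004]
contact_force: [1.1, 0.4, -1.5]
opening: 0.406
pos [ 0.4728 -0.0348  0.1553] yaw 0.375 -> 0.047 n 9 F [ 1.1  0.4 -1.5] open 35.8 q [ 0.02  0.64 -0.06  2.1   0.07  0.4  -1.28] t 26.2833
[-1.8, 34.4, 0.4, 0.0, -0.1, 2.1, -0.6, 34.5, 0.4, 0.0, -0.1, 2.1, 0.7, 34.5, 0.4, 0.0, -0.1, 2.1, 1.9, 34.4, 0.4, 0.0, -0.1, 2.1, 3.2, 34.3, 0.5, 0.0, -0.1, 2.1]
```

```bash
python3 -m creep '[-1.8,34.4,0,0,0,2.1,-0.6,34.5,0,0,0,2.1,0.7,34.5,0,0,0,2.1,2,34.4,0,0,0,2.1,3.2,34.3,0,0,0,2.1]'; python3 plan.py .571 -.3293 .14 .047 37
```

```text
clock: 26.7
tool_pos: [0.5257, -0.2083, 0.1543]
eef_rot: [0.996, 0.09, 0.003, -0.005]
contact_force: [0.7, 0.2, -0.8]
opening: 0.401
pos [ 0.5257 -0.2083  0.1543] yaw 0.18 -> 0.047 n 4 F [ 0.7  0.2 -0.8] open 35.3 q [ 0.34  0.73 -0.06  1.83  0.05  0.58 -1.14] t 26.7
[5.7, 31.8, 3.3, -0.1, -0.1, 1.9, 6.8, 31.6, 3.4, -0.1, -0.1, 1.9, 7.8, 31.3, 3.4, -0.1, -0.1, 1.9, 8.9, 31.1, 3.5, -0.1, -0.1, 1.9]
```

```bash
python3 -m creep '[5.7,31.8,2,0,0,1.9,6.8,31.6,2,0,0,1.9,7.8,31.3,2,0,0,1.9,5,15,2,0,0,1.5,0,0,0,0,0,0]'; python3 plan.py .571 -.3293 .10 .047 37
```

```text
clock: 27.12
tool_pos: [0.5639, -0.3302, 0.1446]
eef_rot: [1.0, 0.017, 0.002, -0.002]
contact_force: [0.4, 0.4, -1.1]
opening: 0.404
pos [ 0.5639 -0.3302  0.1446] yaw 0.035 -> 0.047 n 2 F [ 0.4  0.4 -1.1] open 35.6 q [ 0.48  0.84 -0.03  1.56  0.03  0.74 -1.1 ] t 27.1167
[3.5, -0.3, 22.3, -0.1, -0.1, -0.4, 3.5, -0.3, 22.3, -0.1, -0.1, -0.4]
```

```bash
python3 -m creep '[3.5,0,15,0,0,-0.4,3.5,0,25,0,0,-0.4,0,0,20,0,0,0,0,0,8,0,0,0,0,0,0,0,0,0]'; python3 plan.py .571 -.3293 .045 .047 36; python3 mark.py scene pics/m6.png 150 200 400 400 3
```

```text
clock: 27.53
tool_pos: [0.5694, -0.328, 0.0747]
eef_rot: [1.0, 0.025, 0.001, -0.002]
contact_force: [0.5, 0.4, -1.0]
opening: 0.41
pos [ 0.5694 -0.328   0.0747] yaw 0.05 -> 0.047 n 1 F [ 0.5  0.4 -1. ] open 36.1 q [ 0.47  0.94 -0.03  1.58  0.04  0.63 -1.1 ] t 27.5333
[1.4, 1.6, 29.7, -0.3, -0.1, 0.2]
```

View pics/m6.png

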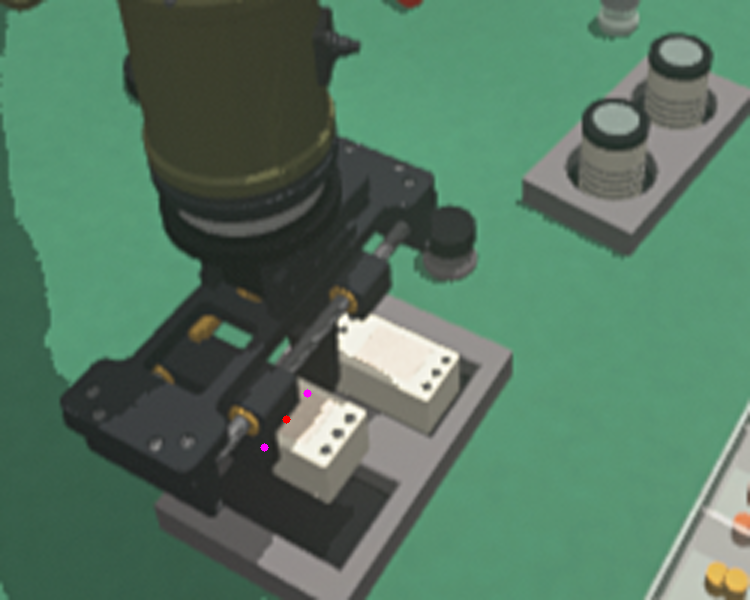

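```bash
python3 -m creep '[1.4,1.5,10,-0.3,0,0,0,0,15,0,0,0,0,0,6,0,0,0,0,0,0,0,0,0]'; python3 plan.py .571 -.3293 .027 .047 36
```

```text
clock: 27.92
tool_pos: [0.5733, -0.3289, 0.0452]
eef_rot: [1.0, 0.026, 0.004, 0.001]
contact_force: [0.0, 0.1, -1.7]
opening: 0.406
pos [ 0.5733 -0.3289  0.0452] yaw 0.052 -> 0.047 n 1 F [ 0.   0.1 -1.7] open 35.8 q [ 0.47  0.98 -0.03  1.58  0.04  0.57 -1.1 ] t 27.9167
[-2.5, 0.3, 18.2, 0.2, -0.4, 0.3]
```

```bash
python3 -m creep '[-2.5,0,8,0.2,-0.3,0,0,0,8,0,0,0,0,0,2.5,0,0,0,0,0,0,0,0,0]'; python3 plan.py .571 -.3293 .026 .047 36
```

```text
clock: 28.25
tool_pos: [0.5713, -0.3293, 0.0256]
eef_rot: [1.0, 0.026, 0.001, -0.0]
contact_force: [-0.9, 0.7, 5.5]
opening: 0.403
pos [ 0.5713 -0.3293  0.0256] yaw 0.052 -> 0.047 n 1 F [-0.9  0.7  5.5] open 35.5 q [ 0.47  1.01 -0.03  1.58  0.04  0.55 -1.1 ] t 28.25
[-0.3, -0.1, -0.4, 0.0, -0.2, 0.3]
```

On the floor (5.5 N contact). Release, rise, step aside.

```bash
python3 -m creep '[0,0,0,0,0,0,0,0,0,0,0,0,0,0,0,0,0,0,0,0,0,0,0,0]' 50;  python3 -m creep '[0,0,-15,0,0,0,0,0,-20,0,0,0,0,0,-25,0,0,0,0,0,-30,0,0,0,0,0,-30,0,0,0]'; python3 -m creep '[-30,0,-20,0,0,0,-30,15,0,0,0,0,-30,25,0,0,0,0,-25,25,0,0,0,0,-15,20,0,0,0,0]'; python3 -m creep '[0,30,0,0,0,0,0,30,0,0,0,0,0,30,0,0,0,0,0,20,0,0,0,0,0,0,0,0,0,0]'
python3 - <<'E'
from h import *
d=shot('top','pics/f_top.png');e=shot('scene','pics/f_scene.png')
pickle.dump((d,e),open('s1.pkl','wb'))
def loc(p,c,a):
    v=np.array(p[:2])-c; return np.array([np.cos(a)*v[0]+np.sin(a)*v[1],-np.sin(a)*v[0]+np.cos(a)*v[1]])*1000
for a,c in(('sj',(.5192,.1423)),('gj',(.5416,-.1414))):
    print(a,[fit(v,SJ if a=='sj' else GJ,*c,0)[0][:2].round(4) for v in([d],[e])])
E
```

```text
clock: 28.58
tool_pos: [0.572, -0.3301, 0.0264]
eef_rot: [1.0, 0.026, 0.002, 0.0]
contact_force: [-0.3, -0.8, 0.0]
opening: 0.566
clock: 29.0
tool_pos: [0.5674, -0.3278, 0.1477]
eef_rot: [1.0, 0.026, -0.003, -0.003]
contact_force: [-0.0, 0.1, -0.1]
opening: 0.566
clock: 29.42
tool_pos: [0.4514, -0.4173, 0.1842]
eef_rot: [0.999, 0.034, 0.01, 0.002]
contact_force: [0.3, 0.5, -1.2]
opening: 0.563
clock: 29.83
tool_pos: [0.449, -0.5394, 0.1936]
eef_rot: [1.0, 0.029, 0.009, 0.006]
contact_force: [0.1, 0.2, 0.7]
opening: 0.57
sj [array([0.5192, 0.1423]), array([0.5187, 0.1425])]
gj [array([ 0.539 , -0.1379]), array([ 0.5419, -0.1414])]
```

View pics/f_scene.png

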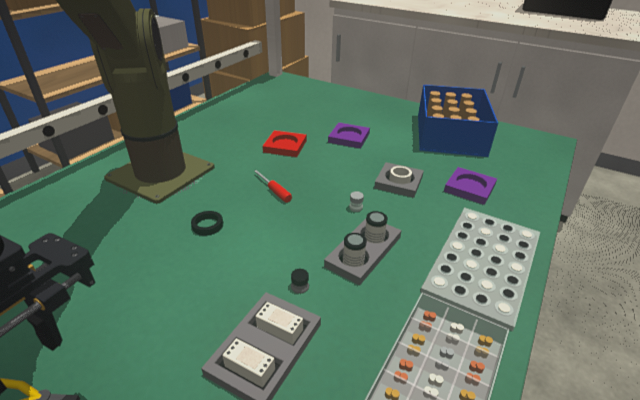

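View pics/f_top.png

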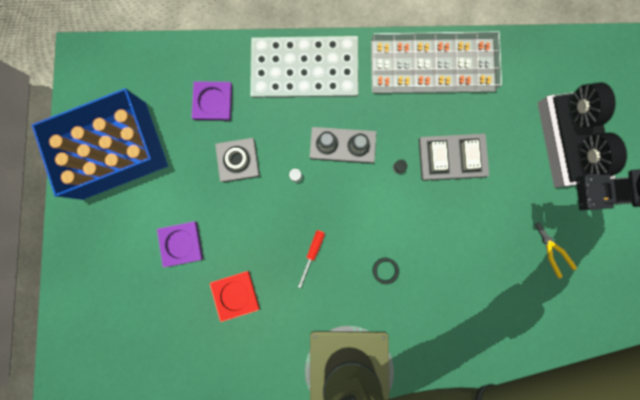

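```bash
python3 -m creep '[0,-25,-20,0,0,0,0,-25,-20,0,0,0,0,0,0,0,0,0]'
python3 - <<'E'
from h import *
d=shot('top');e=shot('scene')
crop(d,200,115,500,195,2.6,'pics/g_top.png'); crop(e,200,150,430,400,2.3,'pics/g_scene.png')
print(get_state()['clock'],get_state()['contact_force'])
# white tops -> positions in tray frames
hsv=cv2.cvtColor(d['color'],cv2.COLOR_RGB2HSV)
W=((hsv[...,1]<60)&(hsv[...,2]>190)).astype(np.uint8)
T={'dtray':((.569,-.2863),.047),'rtray':((.564,.304),.15)}
n,l,st,ce=cv2.connectedComponentsWithStats(W)
for i in range(1,n):
    if st[i,4]<40: continue
    for t,((cx,cy),a),z in(('dtray',T['dtray'],.038),('rtray',T['rtray'],.036)):
        p=unproj(d,ce[i],z); v=p[:2]-[cx,cy]
        if np.linalg.norm(v)<.07: print(t,st[i,4],(np.array([np.cos(a)*v[0]+np.sin(a)*v[1],-np.sin(a)*v[0]+np.cos(a)*v[1]])*1000).round(1))
# heads: predicted top disc pixel if seated vs standing high
for nm,xy in(('h+',(.607,.056)),('h-',(.6005,-.03))): print(nm,'top centre px seated',proj(d,(*xy,.066)).round(1),proj(e,(*xy,.066)).round(1))
for n_,dd in(('top',d),('scene',e)): print(n_,[(r['xy'],round(r['score'],2)) for r in find_in('head_a',n_)])
E
```

```text
clock: 30.18
tool_pos: [0.4463, -0.4767, 0.2325]
eef_rot: [0.999, 0.032, 0.007, 0.0]
contact_force: [-0.8, 0.2, 0.1]
opening: 0.568
30.2833 [-0.48145804 -0.2967068   0.11931997]
dtray 381 [ -1.2 -41.9]
dtray 386 [ 0.3 44. ]
rtray 170 [ 0.8 -0.3]
h+ top centre px seated [326.9 139. ] [376.2 216.9]
h- top centre px seated [360.  141.2] [354.8 238.8]
top [([327.1, 141.1], 0.75), ([355.2, 139.7], 0.67), ([397.9, 167.7], 0.65)]
scene [([357.0, 252.2], 0.59)]
```

View pics/g_scene.png

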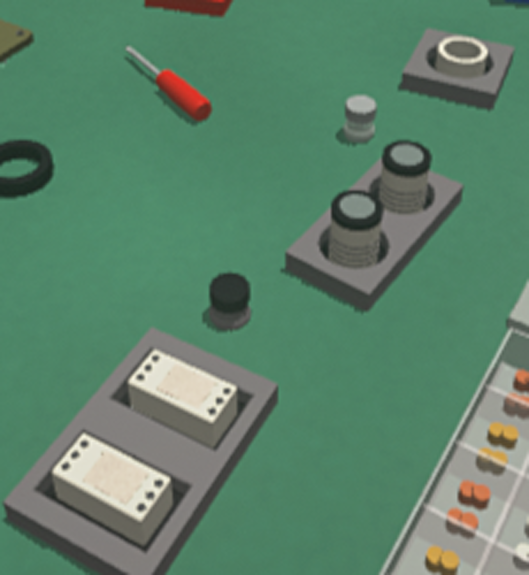

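View pics/g_top.png

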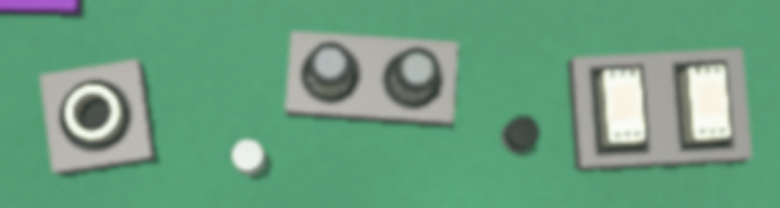

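The head discs are at (376.5,218) and (355.6,240) in the scene view, within about 1.4 px of where seated heads would show. All parts are seated and upright, and the jars haven't moved. Handing in.

Run:
```python
from plant import *
print(finish_job())
```

```text
the job is handed in; nothing more can be done
None
```

All five parts are in their trays, and I handed the job in at about 30 s of the 115 s allowed. No verdict came back, so the checks below are my own.

**Parts:** In the last pictures both heads, both driver boxes and the trim ring stand upright in their own recesses and are let go.
- **Driver boxes:** in the tray frame they measure (-1.2, -41.9) mm and (0.3, 44.0) mm; the recess centres are at y = ±43 mm.
- **Trim ring:** it sits within about 1 mm of the centre of the grey ring tray. I left the red and purple look-alikes alone.
- **Heads:** their top discs are within about 1.4 px of where seated heads would show.

**Jars:** The pale jar is unmoved to within 1 mm. The grey jar measures within about 3 mm of its start position in both views. Its outline fits less well, especially from above, so that figure is rougher.

**Arm:** It ended well clear of everything, with the force reading near zero. The highest force I saw in the readings was 5.5 N, when the last driver box touched the recess floor.

**What disagreed:** In the final scene view the network found only one of the two heads, with a score of 0.59. From above it found both, but it also took the grey jar for a head. The pictures themselves clearly show both heads in place.

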